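Index and load the screw carousel

ROBOT

A 6-joint arm with a two-finger parallel gripper is mounted at the origin on the work surface. World frame = base frame: x ahead of the robot, y to its left, z up, the work surface at z = 0. Lengths are in m, angles in rad, forces in N, time in s.
With the tool pointing down it reaches from about 0.35 to 0.95 m from the base axis. Payload 17.4 kg.
Tool frame: the origin (TCP) lies at the very end of the fingers, on their centre line; the grasp point (between the pads) lies 19 mm behind it; z points along the fingers, y is the direction in which the jaws open and shut (so a half turn about z gives the same grasp; the last joint's range is limited). The gripper opens to 93 mm and grips with 3 to 60 N. Pads are 15 mm wide; open, the fingers measure 128 mm over their backs; the gripper's body (75 mm by 188 mm) begins 65 mm behind the grasp point.
Start: joints at [1.105, 0.116, 1.442, -0, 1.584, -0.038], TCP at [0.28, 0.614, 0.219] pointing down, gripper open.
Joint ranges: [-2.83, 2.83], [-0.83, 2.19], [0.07, 2.5], [-1.14, 4.28], [0.01, 3], [-2.97, 2.97]. Speed limits (rad/s): [1.89, 1.89, 2.22, 3.14, 3.14, 3.14].

INTERFACE

Orientations are given as a 3x3 rotation matrix whose columns are the frame's x, y, z axes.
In Python, from cell import env gives the robot as it stands.
- The arm moves only by the tool step_arm, never from a script. Its argument "plan" is a list of rows, each a list of 3 entries, a list of its own where there are three numbers: the shift along the world's x, y, z in cm, then the turn, a rotation vector about the world's x, y, z in degrees, then the opening in per cent of the stroke, from 0 (shut) to 100 (fully open). In form: [[[x, y, z], [ax, ay, az], fingers], ...]. A call has 1 to 12 rows; each row shifts and turns the pose as measured when the row begins; what a row does not reach is not made up. A row lasts 1/8 s, in which the tool goes at most 62.5 mm and 10.7 degrees, less where a joint would pass 70% of its speed; a pose out of reach is approached as far as the arm can. A call is refused whole if a number of a shift passes 6.25 or a number of a turn 10.7, either way. A call with a gripper value outside its range is refused whole. The fingers move at their own pace and stop on an object; the grip force is fixed at half the most. Time passes only in rows, so rows that do not move let the fingers close. It gives the time, the measured TCP pose, the force and the opening at its end, in the units of the state.
- env.get_obs(): the state, without advancing time (a new reading comes with each control period).
- env.camera(name): name is "scene" or "side" or "wrist"; returns a dict with "image" (400x640x3 uint8, red, green, blue), "mtx" (3x3 intrinsics, pixels), "extrinsics" (4x4, takes a point from world to camera coordinates). Camera axes: x right, y down, z forward; pixel columns grow to the right and rows downward; lengths in m; the calibration is good to about 2 mm. The wrist camera is an equidistant fisheye: a pixel r from the principal point sees the ray r / f radians off the axis. A picture is of the moment at which its call begins. There is no depth.
- env.hand_in(): hands the job in, once; it reports no verdict.
The state is a dict: "time": time; "joint_pos": joint angles; "joint_velocities": joint speeds; "tau": joint torques, N m; "eef_pos": TCP position; "ee_rot": TCP orientation; "force": force on the tool from outside, world axes, zero at the start; "wrist_torque": the same for the moment, N m; "grip_width": opening from 0.0 (shut) to 1.0 (fully open).
Only numpy, scipy, OpenCV 4.12 (cv2) and the standard library are available. Lean on these libraries where they do the work, as an engineer would, in place of code of your own. Each camera call takes 0.05 s, during which the arm holds its last target.

TASK

Turn the screw carousel by its steel posts until its empty yellow bay faces the red loading mark beside the lamp head, then push the red-knobbed locking bolt fully home without ramming it against the carousel (if it meets something before it is home, the bay is not facing the mark yet). With the carousel locked, stand the yellow carton upright on the floor of the yellow bay and let go; leave the other cartons, the tools, the jar and the washer where they are.

Things in the scene. Friction and masses are not known exactly. Their poses are not given: they have to be found in the camera images.
- fixture: fixed grey base of the carousel stand; origin on the table, on the carousel's vertical axis, z up. The loading point lies towards its -x (the robot's side), the locking bolt on its +y side, the lamp's post on its -y side.
- lamp_edge (a point): lower front edge of the white lamp head fixed over the inner half of the loading point. In the fixture's frame the head fills x -95 to -50, y -210 to 5, z 162 to 225 mm; its post, 20 mm thick, stands at x -70, y -195 mm; this point is at x -95, y 0, z 165 mm. A hand gets to the loading point only leaning back towards -x by about 30 to 45 degrees.
- load_point (a point): where the middle of the yellow bay's floor must come: on the fixture, 100 mm from the axis towards -x, 45 mm above the table. A red diamond on the base marks this direction.
- carousel: dark turntable of 157 mm radius; origin on its axis at table height, z up, turns without limit, friction 0.12 N m keeps it where it is left. Six 60-degree bays: yellow (empty) along its -x, blue (empty) next anticlockwise seen from above, the others hold fixed stock to 90 mm height, 115 mm radius. Starts with the yellow bay 69 to 120 degrees anticlockwise (from above) of the loading point.
- post_a (a point): top of one of the six steel posts to turn the carousel by: 14 mm thick, at 135 mm radius, from 45 to 110 mm above the table, at the outer ends of the bay dividers, i.e. 30, 90, 150, ... degrees from the carousel's -x axis. This one stands 30 degrees anticlockwise (from above) of the yellow bay's middle.
- bay_yellow (a point): middle of the yellow bay's floor (yellow liner), on the carousel, 100 mm from the axis, 45 mm above the table. The dividers beside it rise to 71 mm above the table, the rim lip (143 mm radius) to 57 mm, the hub (34 mm radius) to 80 mm.
- bolt: steel locking bolt, slides to fixture -y, 40 mm from stop to stop, friction 2 N, stays where left. Its 12 mm round nose enters a 15 mm notch between two 10 mm pins in the carousel's rim. A notch lies below every divider: one faces the bolt when a bay faces the loading point. Within 3 mm the pins draw the nose in; else it is blocked 11 to 15 mm before home. Origin at table height.
- bolt_knob (a point): centre of the bolt's red knob: upright, 20 mm thick, 62 to 102 mm above the table, on a thinner neck. In the fixture's frame at x 0, and at y 247 mm with the bolt fully out, y 207 mm fully home. It starts 0 to 12 mm in from fully out.
- carton_yellow: yellow carton of screws, 50 mm along its x, 36 mm along its y, 70 mm tall, 0.15 to 0.3 kg, stiff; origin at the centre of its underside, z up; starts standing on the table
- carton_blue: blue carton of screws, 50 mm along its x, 36 mm along its y, 70 mm tall, 0.15 to 0.3 kg, stiff; origin at the centre of its underside, z up; starts standing on the table; not to be moved
- carton_green: green carton of screws, 50 mm along its x, 36 mm along its y, 70 mm tall, 0.15 to 0.3 kg, stiff; origin at the centre of its underside, z up; starts standing on the table; not to be moved
- screwdriver: screwdriver 200 mm long, 26 mm thick, lying along its x, origin in the middle underneath; not to be moved
- wrench: steel wrench 180 mm long, 8 mm thick, lying along its x, origin in the middle underneath; not to be moved
- jar: glass jar 60 mm wide, 85 mm tall, origin at the centre of its underside; not to be moved
- washer: large steel washer, 56 mm wide, 12 mm thick, lying flat, origin at the centre of its underside; not to be moved

How it is judged:
On the way, in this order (a step that is already met when the one before it is completed fails the run):
1. the yellow bay faces the loading point and the bolt is fully home (horizontal distance between bay_yellow and load_point below 0.006 m and y of bolt_knob in the frame of fixture below 0.214 m), for 0.2 s.
2. the yellow carton stands in the yellow bay, which still faces the loading point, locked (all of step 1 and horizontal distance between carton_yellow and bay_yellow below 0.03 m and z of carton_yellow in the frame of bay_yellow between -0.005 and 0.005 m and angle between carton_yellow's own z axis and vertical below 0.09 rad), for 0.2 s.
At the end, for the whole second after the job is handed in: The middle of the yellow bay is within 6 mm of the loading point, the bolt is within 7 mm of its home stop (so its nose is in the notch), and the yellow carton stands on the bay's floor (5 mm), upright within 5 degrees, within 30 mm of the bay's middle, released and at rest (all of step 2 and linear speed of carton_yellow below 0.02 m/s and contact force between the fingers and carton_yellow below 0.5 N); the robot touches nothing.
It fails at once if the bolt is rammed against the carousel with more than 60 N (contact force between bolt and carousel above 60 N).
It fails at once if another carton, a tool, the jar or the washer is moved by more than 30 mm (distance of any of carton_blue, carton_green, screwdriver, wrench, jar, washer from where it was at the start of the episode above 0.03 m).
It fails at once if a bystander carton or the jar is tipped over (angle between any of carton_blue, carton_green, jar's own z axis and vertical above 0.5 rad).
It also fails if it takes over 72 s, if anything falls off the work surface, if the arm or the gripper's body presses on something with over 40 N, if the wrist force passes 120 N, or if a joint passes its speed limit or range.

## Working session

There is one attempt and no reset: what is moved stays moved. The work goes in short steps, Python scripts to look and compute and a tool call to move; the robot and the scene stay as the last step left them, time stands still between calls to the robot, and variables do not carry over. Pictures are saved under pics/ and viewed, and the job is handed in when it is done.

Besides the shell and the picture viewer there is one more tool, called as name(argument=value, ...) on one line, values as JSON. step_arm: Moves the arm, as the interface text tells. Its arguments: {"type":"object","properties":{"plan":{"type":"array"}},"required":["plan"]}

```bash
ls; mkdir -p pics
python3 - <<'E'
from cell import env
import cv2
o=env.get_obs(); print(o)
for n in ["scene","side","wrist"]:
    c=env.camera(n); cv2.imwrite(f"pics/{n}0.png",c["image"][:,:,::-1]); print(n,c["mtx"].round(1).tolist(),c["extrinsics"].round(3).tolist())
E
```

```text
pics
{'time': 0.0, 'joint_pos': array([ 1.10520408e+00,  1.16495871e-01,  1.44227526e+00,  1.25519931e-05,
        1.58401443e+00, -3.78175531e-02]), 'joint_velocities': array([-0.00228583, -0.00014436, -0.00271599, -0.00034738, -0.00195217,
        0.00027251]), 'tau': array([-1.42666169e-03, -7.21292138e+01, -6.22599220e+01,  7.79337413e-02,
        2.40613270e-02, -7.58573970e-05]), 'eef_pos': array([0.27994175, 0.6139795 , 0.21789232]), 'ee_rot': array([[-9.09891213e-01,  4.14846577e-01, -5.46773857e-04],
       [ 4.14846933e-01,  9.09890597e-01, -1.06029593e-03],
       [ 5.76442539e-05, -1.19158141e-03, -9.99999288e-01]]), 'force': array([-0.08918688, -0.68686074, -0.11243927]), 'wrist_torque': array([-0.03370496, -0.01031876, -0.00669169]), 'grip_width': 1.001479159892448}
scene [[362.0, 0.0, 323.9], [0.0, 362.0, 203.6], [0.0, 0.0, 1.0]] [[-0.742, 0.67, -0.008, 0.357], [0.384, 0.416, -0.824, -0.114], [-0.549, -0.615, -0.567, 1.309], [0.0, 0.0, 0.0, 1.0]]
side [[474.6, 0.0, 315.0], [0.0, 474.6, 200.6], [0.0, 0.0, 1.0]] [[0.763, -0.647, 0.014, -0.369], [-0.509, -0.614, -0.603, 0.327], [0.399, 0.452, -0.798, 1.307], [0.0, 0.0, 0.0, 1.0]]
wrist [[309.7, 0.0, 322.5], [0.0, 309.7, 199.2], [0.0, 0.0, 1.0]] [[0.415, 0.91, -0.002, -0.675], [0.882, -0.401, 0.247, -0.031], [0.224, -0.105, -0.969, 0.39], [0.0, 0.0, 0.0, 1.0]]
```

View pics/scene0.png

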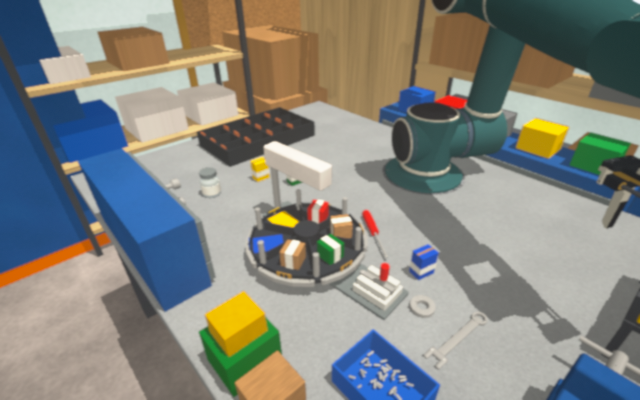

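View pics/side0.png

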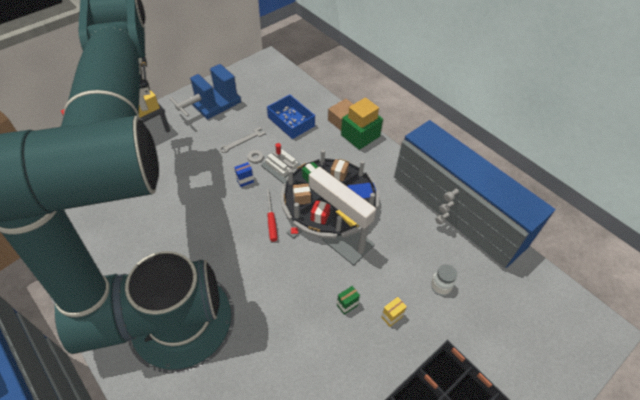

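View pics/wrist0.png

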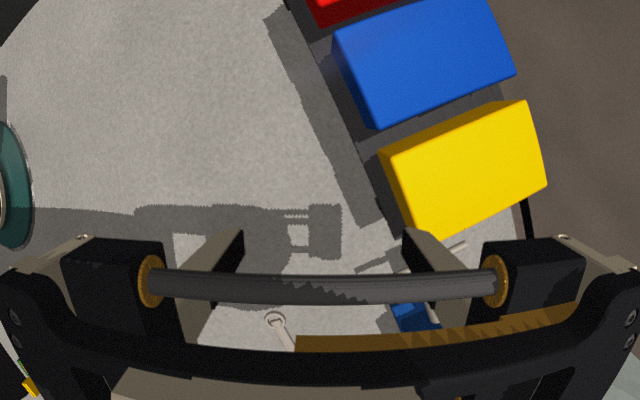

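The scene view shows the carousel near (307,240), the bolt knob at (384,270), the lamp, the yellow carton at (260,168) and the jar. The side view shows the carousel near (330,200) and the yellow carton at (394,311), with the green carton next to it. I'll enlarge both.

Run:
```python
import cv2
a=cv2.imread("pics/scene0.png")[150:325,230:450]; cv2.imwrite("pics/s1.png",cv2.resize(a,(792,630)[:2] if 0 else (750,597),interpolation=cv2.INTER_CUBIC))
a=cv2.imread("pics/side0.png")[135:275,220:400]; cv2.imwrite("pics/d1.png",cv2.resize(a,(756,588),interpolation=cv2.INTER_CUBIC))
```

```text
(no output)
```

View pics/s1.png

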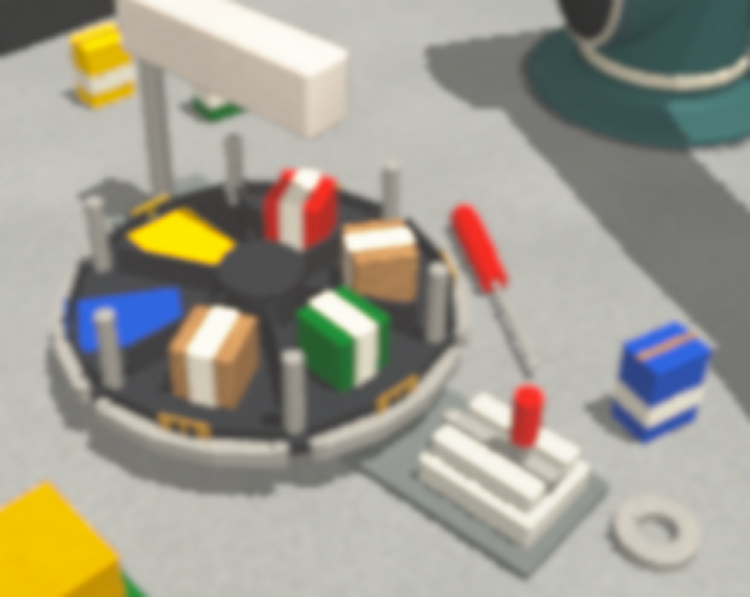

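View pics/d1.png

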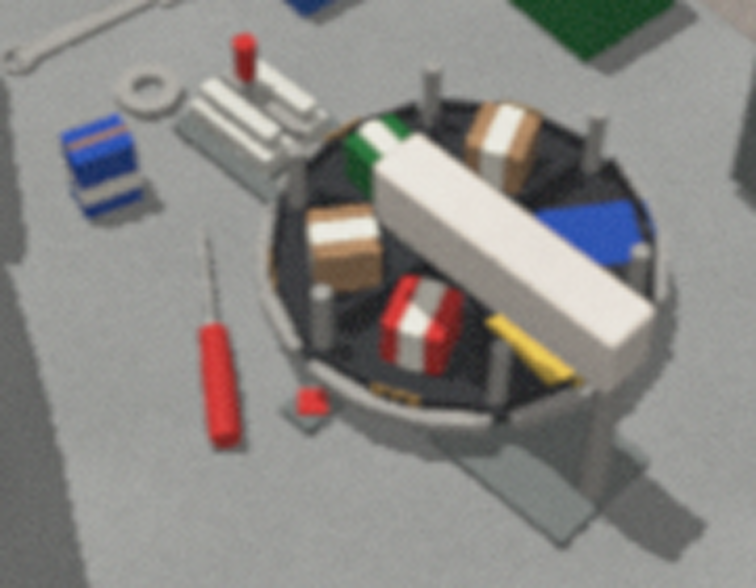

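```bash
cat > h.py <<'E'
import numpy as np, cv2
from cell import env
K={'scene':[[362.0,0,323.9],[0,362.0,203.6],[0,0,1]],'side':[[474.6,0,315.0],[0,474.6,200.6],[0,0,1]]}
def cams():
    return {n:env.camera(n) for n in ('scene','side')}
def ray(c,uv):
    E=c['extrinsics'];R=E[:3,:3];t=E[:3,3]
    d=R.T@np.linalg.inv(c['mtx'])@np.array([uv[0],uv[1],1.]); return -R.T@t,d
def onz(c,uv,z):
    o,d=ray(c,uv); return o+d*(z-o[2])/d[2]
def tri(c1,a,c2,b):
    o1,d1=ray(c1,a);o2,d2=ray(c2,b)
    s=np.linalg.lstsq(np.c_[d1,-d2],o2-o1,rcond=None)[0]
    p,q=o1+s[0]*d1,o2+s[1]*d2; return (p+q)/2,np.linalg.norm(p-q)
def proj(c,p):
    E=c['extrinsics'];q=c['mtx']@(E[:3,:3]@np.array(p)+E[:3,3]);return q[:2]/q[2]
E
python3 - <<'E'
from h import *
c=cams()
S=[(95,200),(233,137),(391,167),(437,267),(292,355),(106,313)]
D=[(640,247),(500,343),(321,290),(297,155),(430,70),(595,115)]
s=lambda p:(230+p[0]/3.409,150+p[1]/3.411)
d=lambda p:(220+p[0]/4.2,135+p[1]/4.2)
P=[]
for a,b in zip(S,D):
    p,e=tri(c['scene'],s(a),c['side'],d(b)); A=onz(c['scene'],s(a),.11);B=onz(c['side'],d(b),.11)
    print(p.round(3),round(e,4),A[:2].round(3),B[:2].round(3));P.append((A[:2]+B[:2])/2)
P=np.array(P);cen=P.mean(0);print(cen,np.linalg.norm(P-cen,axis=1),np.degrees(np.arctan2(*(P-cen).T[::-1])).round(1))
k1=onz(c['scene'],s((528,392)),.102);k2=onz(c['side'],d((244,40)),.102);print('knob',k1,k2,tri(c['scene'],s((528,392)),c['side'],d((244,40))))
k=(k1+k2)[:2]/2
for q in (k1,k2,k): v=q[:2]-cen;print(np.linalg.norm(v),np.degrees(np.arctan2(v[1],v[0]))-90)
dm=onz(c['side'],d((312,402)),.01);v=dm[:2]-cen;print('diamond',dm,np.degrees(np.arctan2(v[1],v[0]))-180)
# lamp corner lower front edges
print('yellow carton')
for n in c:
    hsv=cv2.cvtColor(c[n]['image'],cv2.COLOR_RGB2HSV)
    for nm,lo,hi in (('y',(20,130,120),(34,255,255)),('b',(105,130,60),(125,255,255)),('g',(45,100,40),(75,255,255)),('r',(0,170,120),(6,255,255))):
        m=cv2.inRange(hsv,lo,hi);k,l,st,ce=cv2.connectedComponentsWithStats(m)
        print(n,nm,[(st[i].tolist(),ce[i].round(1).tolist()) for i in range(1,k) if st[i][4]>25])
E
python3 - <<'E'
import cv2
a=cv2.imread("pics/scene0.png")[140:200,180:310]; cv2.imwrite("pics/s2.png",cv2.resize(a,(780,360),interpolation=cv2.INTER_CUBIC))
a=cv2.imread("pics/side0.png")[255:335,320:470]; cv2.imwrite("pics/d2.png",cv2.resize(a,(750,400),interpolation=cv2.INTER_CUBIC))
E
```

```text
[ 0.645 -0.076  0.108] 0.0023 [ 0.645 -0.073] [ 0.645 -0.077]
[ 0.51  -0.074  0.108] 0.001 [ 0.512 -0.071] [ 0.51  -0.075]
[0.444 0.043 0.106] 0.0014 [0.448 0.048] [0.443 0.04 ]
[0.51  0.154 0.105] 0.0031 [0.513 0.159] [0.508 0.149]
[0.644 0.155 0.105] 0.0001 [0.648 0.159] [0.641 0.151]
[0.71  0.039 0.106] 0.0002 [0.713 0.043] [0.708 0.036]
[0.57776186 0.04076236] [0.13363549 0.13221321 0.13231106 0.13181001 0.13235962 0.13247575] [ -59.9 -120.4  178.7  120.6   59.7   -0.5]
knob [0.55537038 0.27810497 0.102     ] [0.55422582 0.27441635 0.102     ] (array([0.55463782, 0.27652382, 0.10027569]), np.float64(0.0017840289324584306))
0.2383964973749335 5.389471990218155
0.23483638603695353 5.752019379595595
0.2366152575353016 5.5693819658765165
diamond [0.41826346 0.0228824  0.01      ] -353.6037783036163
yellow carton
scene y [([517, 118, 52, 40, 1406], [541.7, 137.3]), ([251, 157, 17, 15, 185], [258.5, 164.3]), ([253, 174, 16, 8, 58], [260.8, 177.5]), ([267, 211, 32, 17, 341], [283.2, 219.4]), ([205, 291, 63, 66, 2467], [236.3, 322.9])]
scene b [([0, 0, 59, 86, 3381], [26.1, 37.9]), ([0, 
[... 917 characters left out ...]
 ([349, 99, 29, 27, 429], [361.9, 110.5]), ([336, 210, 20, 16, 100], [346.0, 218.2]), ([384, 298, 22, 23, 261], [394.1, 309.0])]
side b [([260, 0, 34, 15, 295], [271.8, 4.9]), ([191, 65, 49, 53, 1441], [215.5, 92.0]), ([268, 95, 46, 43, 1052], [290.9, 116.2]), ([406, 121, 148, 141, 4941], [483.1, 178.6]), ([236, 167, 16, 12, 119], [244.0, 172.7]), ([348, 183, 25, 15, 239], [362.0, 189.0]), ([0, 331, 32, 69, 1066], [10.2, 377.0])]
side g [([342, 115, 40, 34, 794], [360.4, 131.5]), ([302, 167, 8, 14, 65], [305.0, 173.1]), ([339, 287, 20, 21, 211], [348.2, 297.4])]
side r [([311, 201, 8, 16, 48], [314.1, 207.5]), ([322, 205, 7, 18, 50], [324.4, 213.0]), ([268, 213, 9, 28, 152], [271.9, 226.9])]
```

View pics/s2.png

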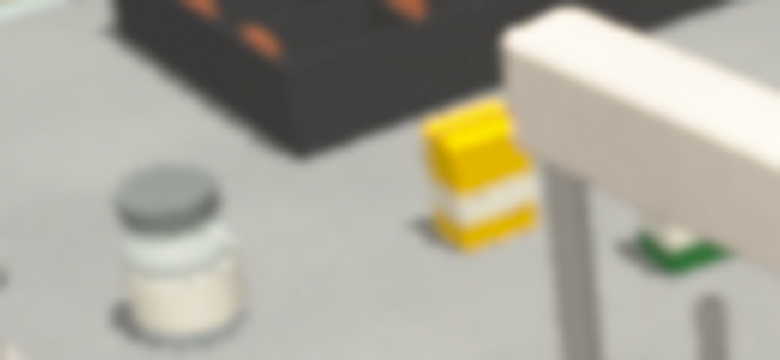

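View pics/d2.png

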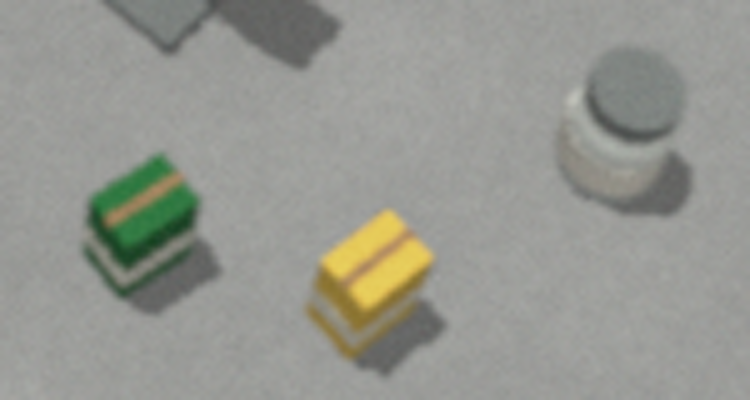

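Run:
```python
from h import *
c=cams()
d=lambda p:(320+p[0]/5,255+p[1]/5)
for nm,L in (('y',[(388,210),(435,258),(365,313),(322,262)]),('g',[(162,153),(198,197),(126,250),(90,205)])):
    Q=np.array([onz(c['side'],d(p),.07)[:2] for p in L]);print(nm,Q.round(3).tolist(),Q.mean(0))
    e=np.roll(Q,-1,0)-Q;print(np.linalg.norm(e,axis=1),np.degrees(np.arctan2(e[:,1],e[:,0])))
print('y bottom corner side',onz(c['side'],d((350,358)),0), onz(c['side'],d((308,312)),0))
s=lambda p:(180+p[0]/6,140+p[1]/6)
print('y scene bottom', [onz(c['scene'],s(p),0).round(3).tolist() for p in ((435,235),(465,250),(537,228))],[onz(c['scene'],s(p),.07).round(3).tolist() for p in ((425,125),(495,100))])
print('jar',onz(c['side'],d((635,90)),.085),onz(c['scene'],s((168,180)),.085))
# wrist cam offset in tool frame
o=env.get_obs();w=env.camera('wrist')['extrinsics'];p=-w[:3,:3].T@w[:3,3]
print('cam in tool',o['ee_rot'].T@(p-o['eef_pos']), (w[:3,:3]@o['ee_rot']).round(2))
print(o['time'])
# fixture predictions
cen=np.array([.578,.041]);y=np.radians(5.7);R=np.array([[np.cos(y),-np.sin(y)],[np.sin(y),np.cos(y)]])
for nm,p in (('lamp1',(-95,5,162)),('lamp1t',(-95,5,225)),('lamp2',(-50,5,225)),('lampfar',(-95,-210,225)),('post0',(-70,-195,10)),('load',(-100,0,45)),('diam',(-160,0,10))):
    q=cen+R@np.array(p[:2])/1e3;P=[*q,p[2]/1e3]
    a=proj(c['scene'],P);b=proj(c['side'],P)
    print(nm,q.round(3),'scene',a.round(1),'crop',((a-[230,150])*3.409).round(),'side',b.round(1),'crop',((b-[220,135])*4.2).round())
```

```text
y [[0.474, -0.354], [0.473, -0.389], [0.422, -0.387], [0.426, -0.352]] [ 0.44897686 -0.37023952]
[0.0354212  0.05107845 0.03487157 0.04886681] [-91.54909113 177.33602282  84.82818709  -1.9882214 ]
g [[0.404, -0.25], [0.401, -0.282], [0.35, -0.28], [0.353, -0.248]] [ 0.37703337 -0.26514663]
[0.0318671  0.05076657 0.03182722 0.05102347] [-95.39038156 177.42086736  85.06901372  -2.54730213]
y bottom corner side [ 0.42679743 -0.385086    0.        ] [ 0.42808275 -0.35135047  0.        ]
y scene bottom [[0.48, -0.377, 0.0], [0.477, -0.35, 0.0], [0.432, -0.343, 0.0]] [[0.476, -0.379, 0.07], [0.429, -0.378, 0.07]]
jar [ 0.62460307 -0.39474597  0.085     ] [ 0.62517671 -0.39380021  0.085     ]
cam in tool [ 0.06622164  0.00051728 -0.16593534] [[ 0.    1.    0.  ]
 [-0.97  0.   -0.25]
 [-0.25 -0.    0.97]]
0.35
lamp1 [0.483 0.037] scene [332.5 185.5] crop [349. 121.] side [307.6 187.1] crop [368. 219.]
lamp1t [0.483 0.037] scene [332.6 163.7] crop [350.  47.] side [307.6 173.1] crop [368. 160.]
lamp2 [0.528 0.041] scene [320.3 170.4] crop [308.  70.] side [318.7 164.6] crop [414. 124.]
lampfar [ 0.504 -0.177] scene [274.7 139.6] crop [153. -36.] side [365.9 217. ] crop [613. 344.]
post0 [ 0.528 -0.16 ] scene [277.8 208.2] crop [163. 198.] side [360.4 250.2] crop [590. 484.]
load [0.478 0.031] scene [332.1 220.2] crop [348. 239.] side [307.5 212.4] crop [368. 325.]
diam [0.419 0.025] scene [345.5 220.5] crop [394. 240.] side [294.  230.2] crop [311. 400.]
```

The measurements agree with each other. The carousel centre is at (0.578, 0.041), the fixture yaw is about 5.7°, and the yellow bay is about 84° anticlockwise of the mark. The yellow carton is at (0.450, -0.367) with yaw about -2°. I'll start with the post at world angle 120°.

step_arm(plan=[[[2.7,-5.2,0],[0,0,-4.1],50],[[2.7,-5.2,0],[0,0,-4.1],50],[[2.7,-5.2,0],[0,0,-4.1],50],[[2.7,-5.2,0],[0,0,-4.1],50],[[2.7,-5.2,0],[0,0,-4.1],50],[[2.7,-5.2,0],[0,0,-4.1],50],[[2.7,-5.2,0],[0,0,-4.1],50],[[2.7,-5.2,0],[0,0,-4.1],50]])

```text
time: 1.4
eef_pos: [0.4984, 0.1875, 0.2184]
ee_rot: [[-0.53, 0.848, 0.002], [0.848, 0.53, 0.0], [-0.0, 0.002, -1.0]]
force: [-0.3, 0.4, 0.2]
grip_width: 0.502
```

```bash
cat > st.py <<'E'
from h import *
def st():
    o=env.get_obs();R=o['ee_rot'];print('t',round(o['time'],2),'p',(o['eef_pos']*1000).round(1),'yaw y',np.degrees(np.arctan2(R[1,1],R[0,1])).round(1),'z',R[:,2].round(3),'F',o['force'].round(1),'w',round(o['grip_width']*93,1),'j',o['joint_pos'].round(2));return o
E
python3 -c "
from st import *
o=st();a=np.radians(119.7);print((np.array([577.8+135*np.cos(a),40.8+135*np.sin(a)])-o['eef_pos'][:2]*1000))"
```

```text
t 1.4 p [498.4 187.5 218.4] yaw y 32.0 z [ 0.002  0.    -1.   ] F [-0.3  0.4  0.2] w 46.7 j [ 0.31 -0.2   1.75 -0.    1.59 -0.25]
[ 12.50715594 -29.43370777]
```

step_arm(plan=[[[1.25,-2.95,0],[0,0,-2.3],50],[[0,0,0],[0,0,0],50],[[0,0,-4],[0,0,0],50],[[0,0,-3],[0,0,0],50],[[0,0,0],[0,0,0],50]])

```text
time: 2.02
eef_pos: [0.5119, 0.1553, 0.1478]
ee_rot: [[-0.491, 0.871, 0.004], [0.871, 0.491, 0.001], [-0.001, 0.004, -1.0]]
force: [0.4, 0.2, 0.2]
grip_width: 0.503
```

```bash
python3 -c "
from st import *
o=st();a=np.radians(119.7);print((np.array([577.8+135*np.cos(a),40.8+135*np.sin(a)])-o['eef_pos'][:2]*1000))
c=cams()
a=c['scene']['image'][150:325,230:450,::-1]; cv2.imwrite('pics/s3.png',cv2.resize(a,(750,597),interpolation=cv2.INTER_CUBIC))
a=c['side']['image'][135:275,220:400,::-1]; cv2.imwrite('pics/d3.png',cv2.resize(a,(756,588),interpolation=cv2.INTER_CUBIC))
"
```

```text
t 2.02 p [511.9 155.3 147.8] yaw y 29.4 z [ 0.004  0.001 -1.   ] F [0.4 0.2 0.2] w 46.8 j [ 0.25 -0.17  1.83  0.    1.47 -0.27]
[-0.9568233   2.77344664]
```

View pics/s3.png

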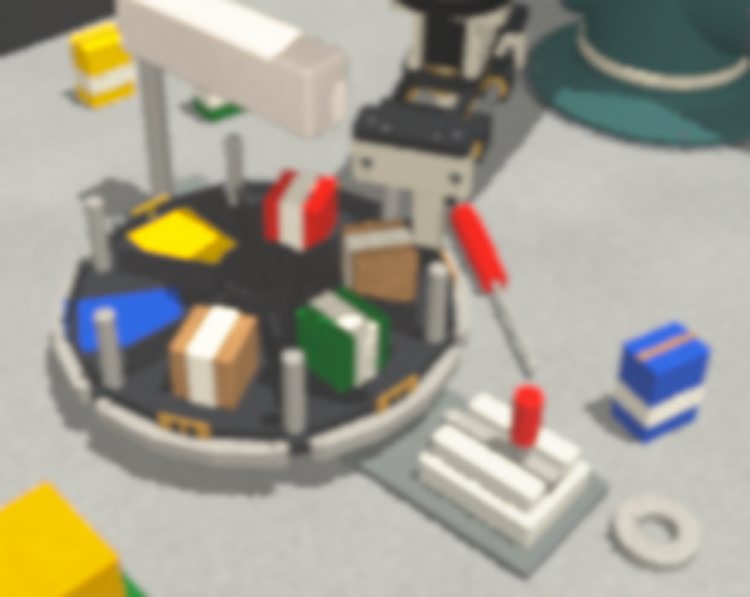

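View pics/d3.png

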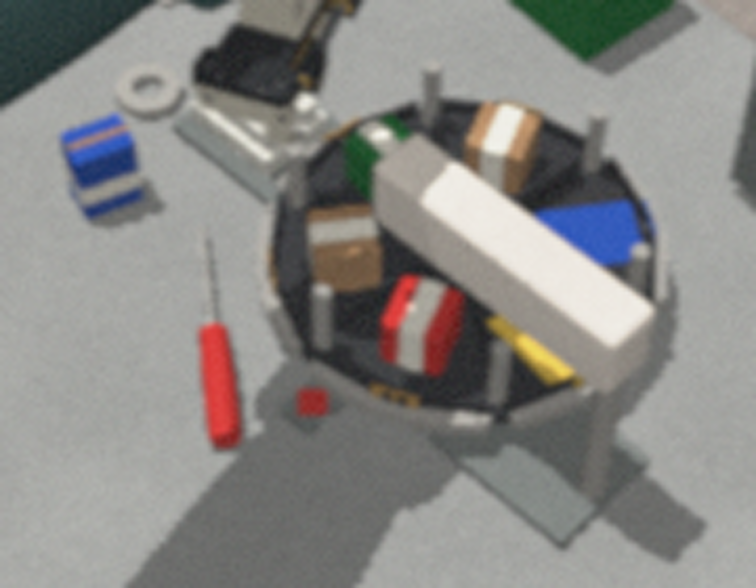

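The post and housing are clear and the fingers are above the post. I'll lower and grip it.

step_arm(plan=[[[-0.1,0.2,-3.5],[0,0,0],50],[[0,0,-3.0],[0,0,0],50],[[0,0,0],[0,0,0],30],[[0,0,0],[0,0,0],0],[[0,0,0],[0,0,0],0],[[0,0,0],[0,0,0],0]])

```text
time: 2.88
eef_pos: [0.5154, 0.1599, 0.0945]
ee_rot: [[-0.493, 0.87, 0.018], [0.87, 0.493, 0.005], [-0.005, 0.019, -1.0]]
force: [1.5, 0.2, -9.4]
grip_width: 0.142
```

```bash
python3 -c "
from st import *
o=st();v=o['eef_pos'][:2]*1000-[577.8,40.8];print(np.linalg.norm(v),np.degrees(np.arctan2(v[1],v[0])))"
```

```text
t 2.88 p [515.4 159.9  94.5] yaw y 29.5 z [ 0.018  0.005 -1.   ] F [ 1.5  0.2 -9.4] w 13.2 j [ 0.25 -0.13  1.89  0.    1.36 -0.26]
134.40554104360444 117.64188736180085
```

step_arm(plan=[[[0,0,0],[0,0,0],30],[[0,0,0],[0,0,0],30],[[0,0,-1.4],[0,0,0],30],[[0,0,0],[0,0,0],30]])

```text
time: 3.38
eef_pos: [0.5157, 0.1599, 0.0802]
ee_rot: [[-0.493, 0.87, 0.019], [0.87, 0.493, 0.005], [-0.005, 0.02, -1.0]]
force: [-0.3, -0.1, 0.1]
grip_width: 0.3
```

```bash
python3 -c "
from st import *
o=st();v=o['eef_pos'][:2]*1000-[577.8,40.8];print(np.linalg.norm(v),np.degrees(np.arctan2(v[1],v[0])))
c=cams()
a=c['scene']['image'][150:325,230:450,::-1]; cv2.imwrite('pics/s4.png',cv2.resize(a,(750,597),interpolation=cv2.INTER_CUBIC))
"
```

```text
t 3.38 p [515.7 159.9  80.2] yaw y 29.5 z [ 0.019  0.005 -1.   ] F [-0.3 -0.1  0.1] w 27.9 j [ 0.25 -0.12  1.91  0.    1.34 -0.26]
134.30929391210213 117.53657893994743
```

View pics/s4.png

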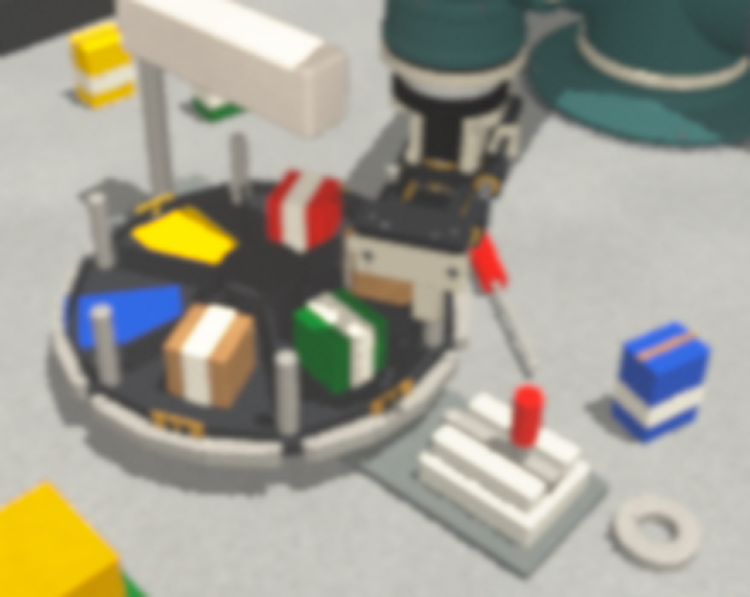

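```bash
python3 -c "
import numpy as np
a=117.6-8*np.arange(11);a=np.radians(a);p=13.5*np.c_[np.cos(a),np.sin(a)];print(np.diff(p,axis=0).round(2).tolist())"
```

```text
[[1.73, 0.75], [1.81, 0.51], [1.87, 0.25], [1.88, -0.01], [1.86, -0.28], [1.81, -0.53], [1.72, -0.78], [1.59, -1.01], [1.43, -1.22], [1.25, -1.41]]
```

step_arm(plan=[[[0,0,0],[0,0,0],0],[[0,0,0],[0,0,0],0],[[0,0,0],[0,0,0],0],[[1.73,0.75,0],[0,0,-8],0],[[1.81,0.51,0],[0,0,-8],0],[[1.87,0.25,0],[0,0,-8],0],[[1.88,0,0],[0,0,-8],0],[[1.86,-0.28,0],[0,0,-8],0],[[0,0,0],[0,0,0],0]])

```text
time: 4.6
eef_pos: [0.6099, 0.1709, 0.0817]
ee_rot: [[0.205, 0.979, 0.017], [0.979, -0.204, -0.013], [-0.009, 0.019, -1.0]]
force: [0.5, -0.3, 2.5]
grip_width: 0.148
```

```bash
python3 -c "
from st import *
o=st();v=o['eef_pos'][:2]*1000-[577.8,40.8];print(np.linalg.norm(v),np.degrees(np.arctan2(v[1],v[0])))"
```

```text
t 4.6 p [609.9 170.9  81.7] yaw y -11.8 z [ 0.017 -0.013 -1.   ] F [ 0.5 -0.3  2.5] w 13.8 j [ 0.24  0.09  1.7  -0.02  1.34  0.45]
133.95564332599062 76.13283529164197
```

step_arm(plan=[[[1.81,-0.53,0],[0,0,-8],0],[[1.72,-0.78,0],[0,0,-8],0],[[1.59,-1.01,0],[0,0,-8],0],[[1.43,-1.22,0],[0,0,-8],0],[[0.7,-0.8,0],[0,0,-4],0],[[0,0,0],[0,0,0],0],[[0,0,0],[0,0,0],0]])

```text
time: 5.48
eef_pos: [0.6812, 0.1262, 0.0818]
ee_rot: [[0.746, 0.666, 0.001], [0.666, -0.746, -0.02], [-0.012, 0.015, -1.0]]
force: [2.3, 0.2, -0.6]
grip_width: 0.146
```

```bash
python3 -c "
from st import *
o=st();v=o['eef_pos'][:2]*1000-[577.8,40.8];print(np.linalg.norm(v),np.degrees(np.arctan2(v[1],v[0])))
c=cams()
a=c['scene']['image'][150:325,230:450,::-1]; cv2.imwrite('pics/s5.png',cv2.resize(a,(750,597),interpolation=cv2.INTER_CUBIC))
a=c['side']['image'][135:275,220:400,::-1]; cv2.imwrite('pics/d5.png',cv2.resize(a,(756,588),interpolation=cv2.INTER_CUBIC))
"
```

```text
t 5.47 p [681.2 126.2  81.8] yaw y -48.3 z [ 0.001 -0.02  -1.   ] F [ 2.3  0.2 -0.6] w 13.6 j [ 0.15  0.22  1.55 -0.02  1.37  1.  ]
134.04595675078093 39.553331685025334
```

View pics/s5.png

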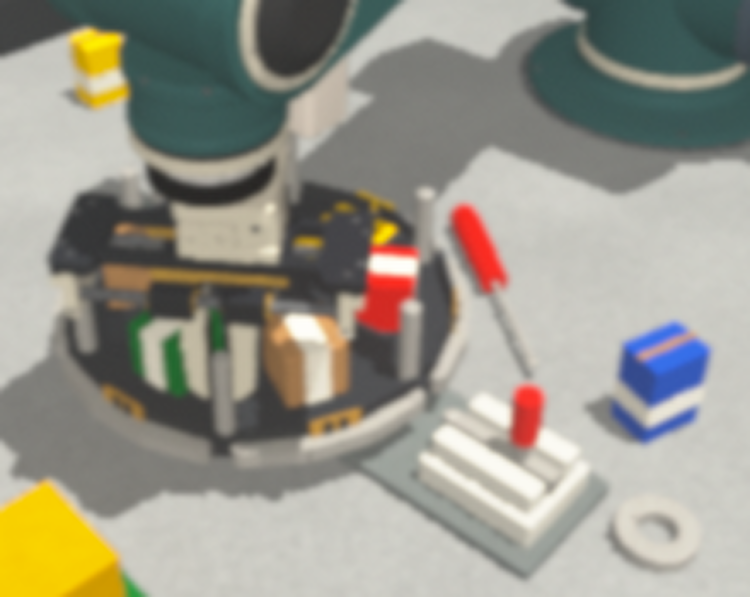

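View pics/d5.png

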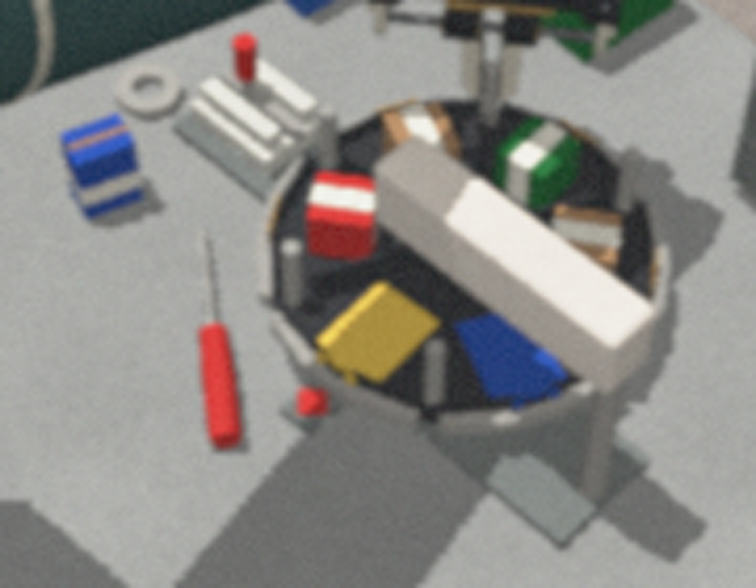

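The yellow bay is nearly at the red diamond: the bay middle is near crop (375,330) and the diamond is at (312,402). About 3.8° remains.

step_arm(plan=[[[0.55,-0.71,0],[0,0,-4],0],[[0,0,0],[0,0,0],0],[[0,0,0],[0,0,0],0]])

```text
time: 5.95
eef_pos: [0.6858, 0.1202, 0.0818]
ee_rot: [[0.789, 0.615, -0.001], [0.615, -0.788, -0.02], [-0.013, 0.015, -1.0]]
force: [1.0, -0.9, -2.5]
grip_width: 0.142
```

```bash
python3 -c "
from st import *
o=st();v=o['eef_pos'][:2]*1000-[577.8,40.8];print(np.linalg.norm(v),np.degrees(np.arctan2(v[1],v[0])))
c=cams()
a=c['scene']['image'][150:325,230:450,::-1]; cv2.imwrite('pics/s6.png',cv2.resize(a,(750,597),interpolation=cv2.INTER_CUBIC))
a=c['side']['image'][135:275,220:400,::-1]; cv2.imwrite('pics/d6.png',cv2.resize(a,(756,588),interpolation=cv2.INTER_CUBIC))
"
```

```text
t 5.95 p [685.8 120.2  81.8] yaw y -52.0 z [-0.001 -0.02  -1.   ] F [ 1.  -0.9 -2.5] w 13.2 j [ 0.15  0.23  1.54 -0.02  1.38  1.06]
134.04204654066248 36.342538596085994
```

View pics/s6.png

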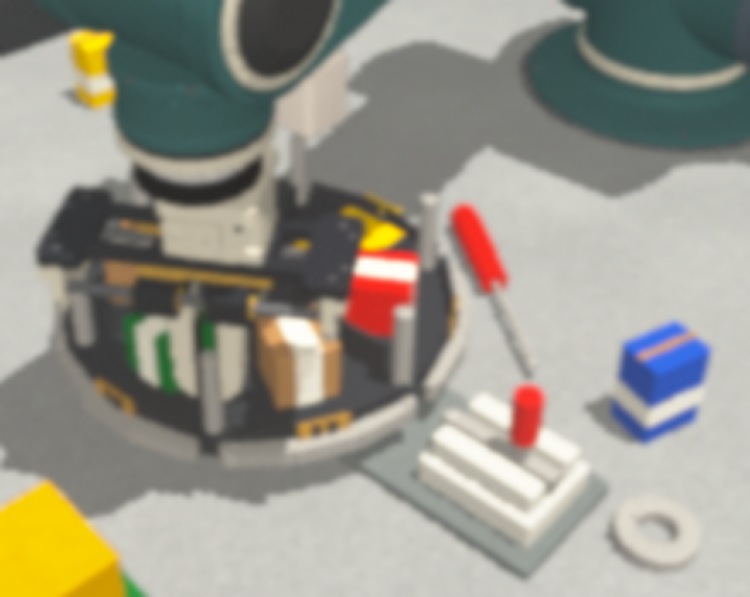

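View pics/d6.png

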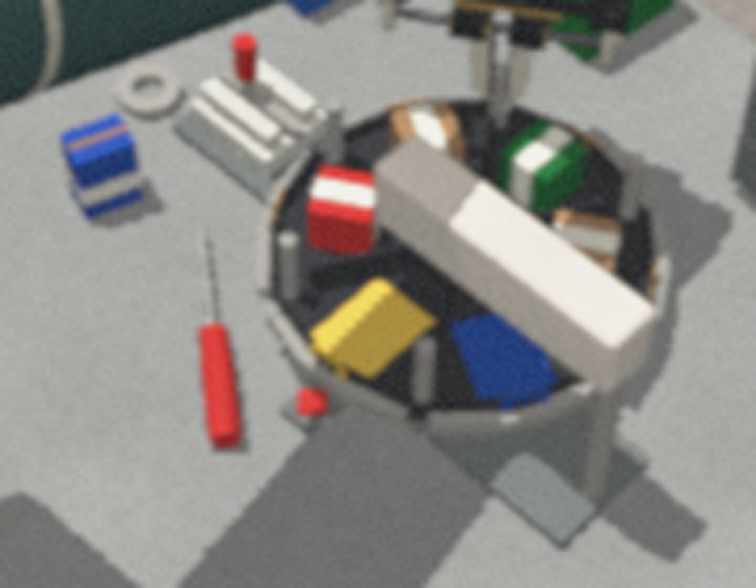

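Run:
```python
from h import *
c=cams()
s=lambda p:(230+p[0]/3.409,150+p[1]/3.411)
d=lambda p:(220+p[0]/4.2,135+p[1]/4.2)
cs=np.array([.5797,.0435]);cd=np.array([.5758,.0373])
# camera-specific centres from start posts
for p,n,f in [((430,196),'scene',s),((404,308),'scene',s),((208,350),'scene',s),((334,103),'side',d),((289,237),'side',d),((425,341),'side',d),((630,160),'side',d)]:
    cc={'scene':np.array([.5798,.0442]),'side':np.array([.5758,.0373])}[n]
    q=onz(c[n],f(p),.11)[:2]-cc;a=np.degrees(np.arctan2(q[1],q[0]));print(n,np.linalg.norm(q).round(4),a.round(1),(a%60).round(1))
for n,f,p in (('scene',s,(528,392)),('side',d,(244,40))):
    cc={'scene':np.array([.5798,.0442]),'side':np.array([.5758,.0373])}[n]
    q=onz(c[n],f(p),.102)[:2]-cc;print('knob',n,np.linalg.norm(q),np.degrees(np.arctan2(q[1],q[0]))-90)
```

```text
scene 0.1358 157.6 37.6
scene 0.1318 97.8 37.8
scene 0.1286 35.3 35.3
side 0.1354 95.7 35.7
side 0.1325 155.6 35.6
side 0.1308 -143.4 36.6
side 0.1311 -22.7 37.3
knob scene 0.2351772525537325 5.96249725237341
knob side 0.23809579234001718 5.198777442966033
```

step_arm(plan=[[[0.1,-0.13,0],[0,0,-0.6],0],[[0,0,0],[0,0,0],0],[[0,0,0],[0,0,0],40],[[0,0,0],[0,0,0],40],[[0,0,0],[0,0,0],40]])

```text
time: 6.78
eef_pos: [0.6866, 0.1187, 0.0819]
ee_rot: [[0.796, 0.606, -0.002], [0.606, -0.796, -0.02], [-0.013, 0.015, -1.0]]
force: [-0.3, 0.5, -0.2]
grip_width: 0.385
```

```bash
python3 -c "
from st import *
o=st();v=o['eef_pos'][:2]*1000-[577.8,40.8];print(np.linalg.norm(v),np.degrees(np.arctan2(v[1],v[0])))"
```

```text
t 6.78 p [686.6 118.7  81.9] yaw y -52.7 z [-0.002 -0.02  -1.   ] F [-0.3  0.5 -0.2] w 35.8 j [ 0.14  0.23  1.54 -0.02  1.38  1.07]
133.8104345513883 35.611603411307655
```

step_arm(plan=[[[0,0,4],[0,0,0],60],[[0,0,4],[0,0,0],60],[[-3.3,3.93,0],[0,0,-8],60],[[-3.3,3.93,0],[0,0,-8],60],[[-3.3,3.93,0],[0,0,-8],60],[[-3.3,3.93,0],[0,0,-7.6],60],[[0,0,0],[0,0,0],60],[[0,0,0],[0,0,0],60]])

```text
time: 7.78
eef_pos: [0.55, 0.2792, 0.1646]
ee_rot: [[0.997, 0.081, -0.012], [0.081, -0.997, -0.014], [-0.013, 0.013, -1.0]]
force: [0.2, -0.1, -0.2]
grip_width: 0.6
```

```bash
python3 -c "
from st import *
o=st();print([555,276]-o['eef_pos'][:2]*1000)
c=cams()
a=c['scene']['image'][150:325,230:450,::-1]; cv2.imwrite('pics/s7.png',cv2.resize(a,(750,597),interpolation=cv2.INTER_CUBIC))
a=c['side']['image'][135:275,220:400,::-1]; cv2.imwrite('pics/d7.png',cv2.resize(a,(756,588),interpolation=cv2.INTER_CUBIC))
"
```

```text
t 7.78 p [550.  279.2 164.6] yaw y -85.4 z [-0.012 -0.014 -1.   ] F [ 0.2 -0.1 -0.2] w 55.8 j [ 0.43  0.02  1.63 -0.01  1.51  1.92]
[ 4.95633962 -3.22707139]
```

View pics/s7.png

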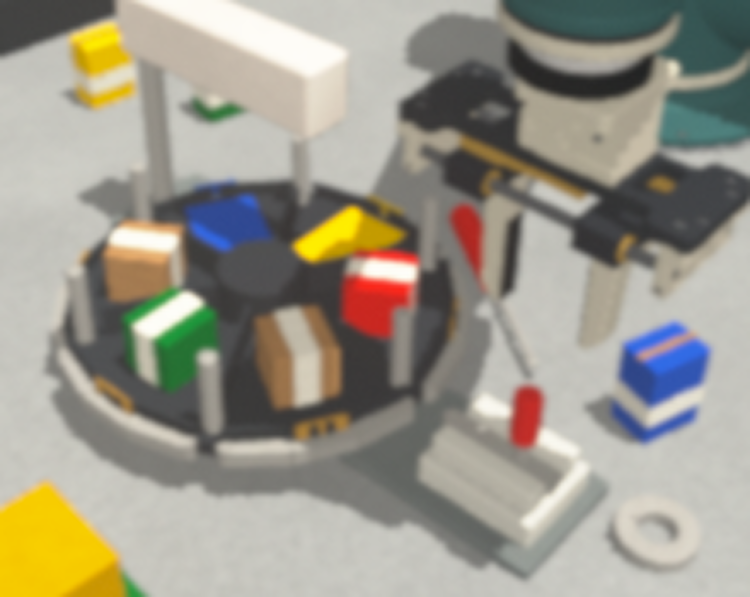

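View pics/d7.png

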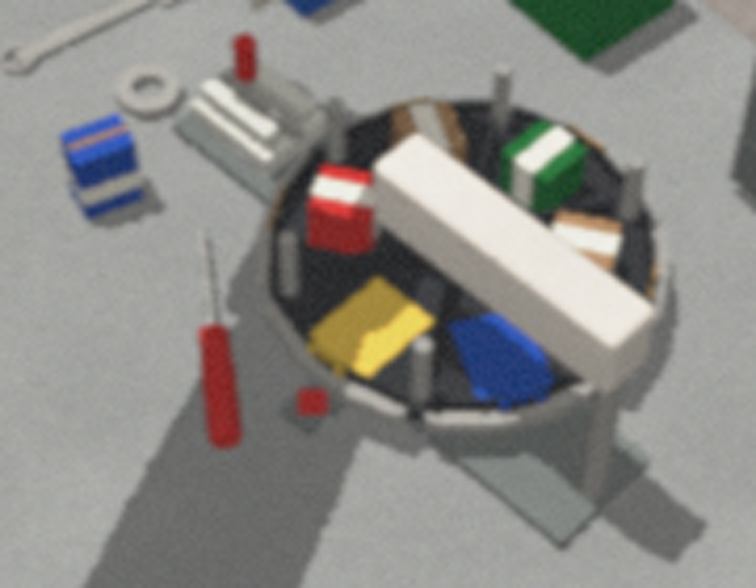

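Turntable posts and knob are clear of the hand. I'll lower onto the knob.

step_arm(plan=[[[0.5,-0.3,0],[0,0,1],60],[[0,0,-3],[0,0,0],60],[[0,0,0],[0,0,0],60],[[0,0,-3.5],[0,0,0],60],[[0,0,-2],[0,0,0],60],[[0,0,0],[0,0,0],60]])

```text
time: 8.62
eef_pos: [0.56, 0.2727, 0.081]
ee_rot: [[0.995, 0.098, -0.009], [0.097, -0.995, -0.014], [-0.01, 0.013, -1.0]]
force: [-0.3, 0.1, -0.3]
grip_width: 0.599
```

```bash
python3 -c "
from st import *
o=st();print([555,276]-o['eef_pos'][:2]*1000)
c=cams()
a=c['scene']['image'][150:325,230:450,::-1]; cv2.imwrite('pics/s8.png',cv2.resize(a,(750,597),interpolation=cv2.INTER_CUBIC))
"
```

```text
t 8.62 p [560.  272.7  81. ] yaw y -84.4 z [-0.009 -0.014 -1.   ] F [-0.3  0.1 -0.3] w 55.7 j [ 0.42  0.08  1.7  -0.01  1.37  1.89]
[-4.95165523  3.29229921]
```

View pics/s8.png

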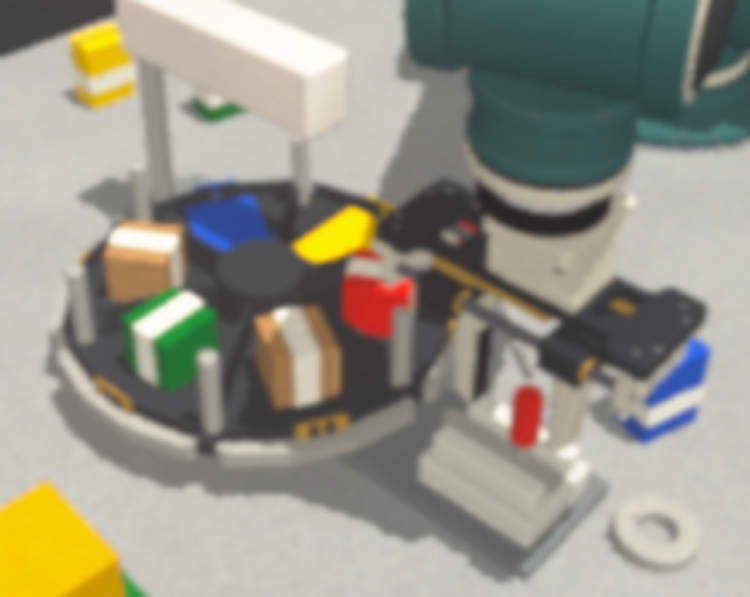

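step_arm(plan=[[[-0.4,0.3,0],[0,0,0],60],[[0,0,0],[0,0,0],30],[[0,0,0],[0,0,0],0],[[0,0,0],[0,0,0],0],[[0,0,0],[0,0,0],0]])

```text
time: 9.35
eef_pos: [0.5572, 0.277, 0.0859]
ee_rot: [[0.995, 0.098, -0.003], [0.098, -0.995, -0.011], [-0.004, 0.011, -1.0]]
force: [-1.0, 0.3, 0.6]
grip_width: 0.223
```

```bash
python3 -c "
from st import *
o=st();v=o['eef_pos'][:2]*1000-[577.8,40.8];print(np.linalg.norm(v),np.degrees(np.arctan2(v[1],v[0]))-90)"
```

```text
t 9.35 p [557.2 277.   85.9] yaw y -84.4 z [-0.003 -0.011 -1.   ] F [-1.   0.3  0.6] w 20.7 j [ 0.42  0.07  1.71 -0.01  1.37  1.9 ]
237.07229414042524 4.9832454894763885
```

step_arm(plan=[[[0.04,-0.4,0],[0,0,0],0],[[0.04,-0.4,0],[0,0,0],0],[[0.03,-0.3,0],[0,0,0],0],[[0,0,0],[0,0,0],0]])

```text
time: 9.85
eef_pos: [0.5584, 0.2653, 0.0858]
ee_rot: [[0.995, 0.098, -0.003], [0.098, -0.995, -0.01], [-0.004, 0.01, -1.0]]
force: [-0.5, 0.5, 0.5]
grip_width: 0.205
```

step_arm(plan=[[[0.03,-0.3,0],[0,0,0],0],[[0.02,-0.2,0],[0,0,0],0],[[0,0,0],[0,0,0],0]])

```text
time: 10.22
eef_pos: [0.5589, 0.26, 0.0858]
ee_rot: [[0.995, 0.098, -0.003], [0.098, -0.995, -0.01], [-0.004, 0.01, -1.0]]
force: [-1.1, 1.2, -0.8]
grip_width: 0.208
```

step_arm(plan=[[[0.02,-0.2,0],[0,0,0],0],[[0.01,-0.1,0],[0,0,0],0]])

```text
time: 10.48
eef_pos: [0.5592, 0.2569, 0.0858]
ee_rot: [[0.995, 0.098, -0.003], [0.098, -0.995, -0.01], [-0.004, 0.01, -1.0]]
force: [-0.5, 2.4, -0.4]
grip_width: 0.207
```

step_arm(plan=[[[0.02,-0.2,0],[0,0,0],0],[[0.01,-0.1,0],[0,0,0],0]])

```text
time: 10.72
eef_pos: [0.5595, 0.2538, 0.0858]
ee_rot: [[0.995, 0.098, -0.003], [0.098, -0.995, -0.01], [-0.004, 0.01, -1.0]]
force: [0.5, 1.7, 0.4]
grip_width: 0.207
```

step_arm(plan=[[[0.02,-0.2,0],[0,0,0],0],[[0.01,-0.1,0],[0,0,0],0]])

```text
time: 10.98
eef_pos: [0.5598, 0.2506, 0.0858]
ee_rot: [[0.995, 0.098, -0.003], [0.098, -0.995, -0.01], [-0.004, 0.01, -1.0]]
force: [-0.3, 2.0, 0.0]
grip_width: 0.207
```

step_arm(plan=[[[0.02,-0.2,0],[0,0,0],0],[[0.01,-0.1,0],[0,0,0],0]])

```text
time: 11.22
eef_pos: [0.5601, 0.2473, 0.0858]
ee_rot: [[0.995, 0.098, -0.003], [0.098, -0.995, -0.01], [-0.004, 0.01, -1.0]]
force: [-0.7, 3.3, 0.5]
grip_width: 0.206
```

step_arm(plan=[[[0.01,-0.1,0],[0,0,0],0],[[0.01,-0.1,0],[0,0,0],0]])

```text
time: 11.48
eef_pos: [0.5602, 0.2461, 0.0859]
ee_rot: [[0.995, 0.098, -0.003], [0.098, -0.995, -0.008], [-0.004, 0.008, -1.0]]
force: [-1.0, 13.2, -0.8]
grip_width: 0.206
```

step_arm(plan=[[[0.01,-0.1,0],[0,0,0],0],[[0.01,-0.1,0],[0,0,0],0]])

```text
time: 11.72
eef_pos: [0.5602, 0.2462, 0.0859]
ee_rot: [[0.995, 0.099, -0.003], [0.099, -0.995, -0.004], [-0.004, 0.004, -1.0]]
force: [0.1, 10.9, -1.3]
grip_width: 0.207
```

The bolt reached a firm stop after 31 mm of travel, at y ≈ 207 mm in the fixture frame, which is home. I'll release, lift and look.

step_arm(plan=[[[0,0,0],[0,0,0],40],[[0,0,0],[0,0,0],50],[[0,0,0],[0,0,0],50],[[0,0,5],[0,0,0],70],[[0,0,5],[0,0,0],70],[[-2,-2,5],[0,0,0],70],[[-4,-4,0],[0,0,0],70],[[0,0,0],[0,0,0],70]])

```text
time: 12.72
eef_pos: [0.4977, 0.183, 0.2395]
ee_rot: [[0.995, 0.099, -0.004], [0.099, -0.995, -0.007], [-0.005, 0.007, -1.0]]
force: [0.6, -0.2, -0.5]
grip_width: 0.698
```

```bash
python3 -c "
from st import *
o=st()
c=cams()
a=c['scene']['image'][150:325,230:450,::-1]; cv2.imwrite('pics/s9.png',cv2.resize(a,(750,597),interpolation=cv2.INTER_CUBIC))
a=c['side']['image'][135:275,220:400,::-1]; cv2.imwrite('pics/d9.png',cv2.resize(a,(756,588),interpolation=cv2.INTER_CUBIC))
cen=np.array([.5778,.0408]);y=np.radians(5.6);R=np.array([[np.cos(y),-np.sin(y)],[np.sin(y),np.cos(y)]])
for nm,p in (('load',(-100,0,45)),('knobhome',(0,207,102)),('knobout',(0,247,102)),('post150',(-117,67.5,110)),('post210',(-117,-67.5,110))):
    q=cen+R@np.array(p[:2])/1e3;P=[*q,p[2]/1e3]
    print(nm,((proj(c['scene'],P)-[230,150])*3.409).round(),((proj(c['side'],P)-[220,135])*4.2).round())
"
```

```text
t 12.72 p [497.7 183.  239.5] yaw y -84.3 z [-0.004 -0.007 -1.   ] F [ 0.6 -0.2 -0.5] w 64.9 j [ 0.31 -0.2   1.72 -0.01  1.63  1.78]
load [348. 239.] [367. 325.]
knobhome [488. 368.] [269.  58.]
knobout [540. 398.] [234.  32.]
post150 [430. 196.] [285. 233.]
post210 [300. 133.] [419. 341.]
```

View pics/s9.png

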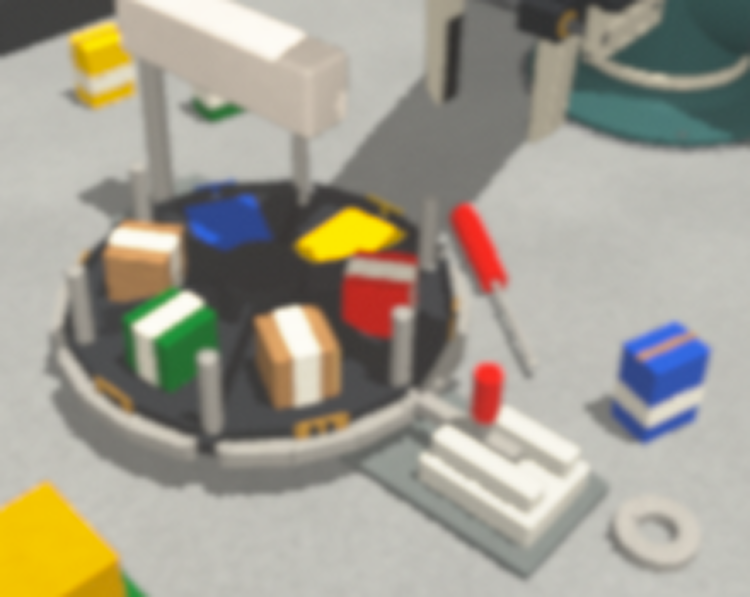

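View pics/d9.png

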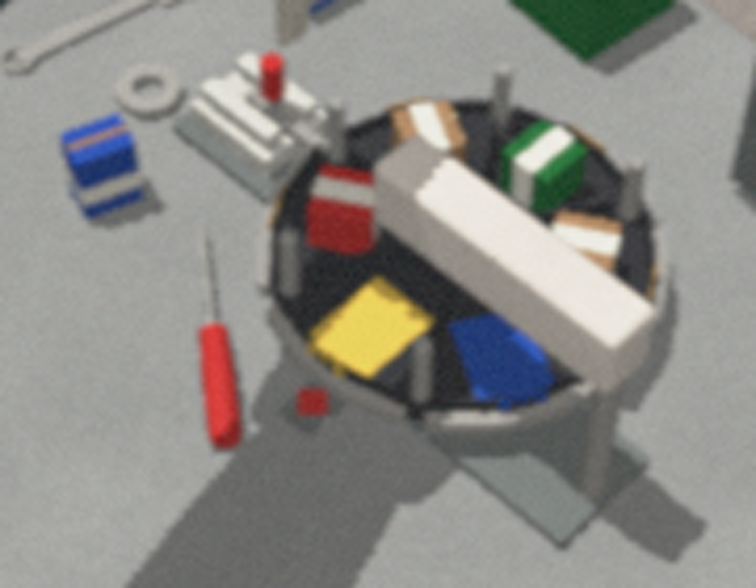

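The knob is at scene crop (488,368), exactly the predicted home position. The yellow bay sits at the mark and matches the prediction. Next is the yellow carton.

step_arm(plan=[[[-2,-2,4],[0,0,0],70],[[-2,-5.2,0],[0,0,-2],70],[[-1,-5.8,0],[0,0,-2],70],[[0,-5.8,0],[0,0,-2],70],[[0,-5.8,0],[0,0,-2],70],[[0,-5.8,0],[0,0,0],70],[[0,-5.8,0],[0,0,0],70],[[0.5,-5.8,0],[0,0,0],70],[[0.5,-5.8,0],[0,0,0],70],[[0,0,0],[0,0,0],70]])

```text
time: 14.08
eef_pos: [0.463, -0.3067, 0.2746]
ee_rot: [[0.999, -0.039, -0.014], [-0.039, -0.999, -0.004], [-0.014, 0.005, -1.0]]
force: [-0.2, 0.1, -0.2]
grip_width: 0.703
```

```bash
python3 -c "
from st import *
o=st()"
```

```text
t 14.07 p [ 463.  -306.7  274.6] yaw y -92.2 z [-0.014 -0.004 -1.   ] F [-0.2  0.1 -0.2] w 65.4 j [-0.62 -0.15  1.61 -0.01  1.69  0.98]
```

step_arm(plan=[[[0,-1.5,0],[-0.4,-9.7,0],70],[[0,-1.5,0],[-0.4,-9.7,0],70],[[0,-1.5,0],[-0.4,-9.7,0],70],[[0,-1.5,0],[-0.4,-9.7,0],70],[[0,0,0],[0,0,0],70]])

```text
time: 14.7
eef_pos: [0.4674, -0.3665, 0.2723]
ee_rot: [[0.776, -0.04, 0.629], [-0.029, -0.999, -0.028], [0.629, 0.003, -0.777]]
force: [0.5, 0.0, -0.1]
grip_width: 0.699
```

```bash
python3 -c "
from st import *
o=st();print(o['ee_rot'].round(3))
g=o['eef_pos']-.019*o['ee_rot'][:,2];print('grasp',g, np.array([.451,-.3675])-g[:2])"
```

```text
t 14.7 p [ 467.4 -366.5  272.3] yaw y -92.3 z [ 0.629 -0.028 -0.777] F [ 0.5  0.  -0.1] w 65.0 j [-0.97 -0.38  1.91  0.57  1.21  0.55]
[[ 0.776 -0.04   0.629]
 [-0.029 -0.999 -0.028]
 [ 0.629  0.003 -0.777]]
grasp [ 0.4554466  -0.36593666  0.2871118 ] [-0.0044466  -0.00156334]
```

step_arm(plan=[[[-0.4,-0.15,-5.5],[0,0,0],70],[[0,0,-5.5],[0,0,0],70],[[0,0,-4.5],[0,0,0],70],[[0,0,0],[0,0,0],70]])

```text
time: 15.2
eef_pos: [0.4666, -0.3645, 0.1156]
ee_rot: [[0.782, -0.032, 0.622], [-0.023, -0.999, -0.022], [0.623, 0.003, -0.783]]
force: [0.5, -0.4, 1.1]
grip_width: 0.698
```

```bash
python3 -c "
from st import *
o=st()
g=o['eef_pos']-.019*o['ee_rot'][:,2];print('grasp',g, np.array([.451,-.3675])-g[:2])
c=cams()
a=c['scene']['image'][120:220,200:330,::-1]; cv2.imwrite('pics/s10.png',cv2.resize(a,(780,600),interpolation=cv2.INTER_CUBIC))
a=c['side']['image'][235:355,300:460,::-1]; cv2.imwrite('pics/d10.png',cv2.resize(a,(800,600),interpolation=cv2.INTER_CUBIC))
cv2.imwrite('pics/w10.png',env.camera('wrist')['image'][:,:,::-1])
"
```

```text
t 15.2 p [ 466.6 -364.5  115.6] yaw y -91.8 z [ 0.622 -0.022 -0.783] F [ 0.5 -0.4  1.1] w 64.9 j [-0.97 -0.29  2.1   0.64  0.99  0.37]
grasp [ 0.45478556 -0.36412066  0.13046319] [-0.00378556 -0.00337934]
```

View pics/d10.png

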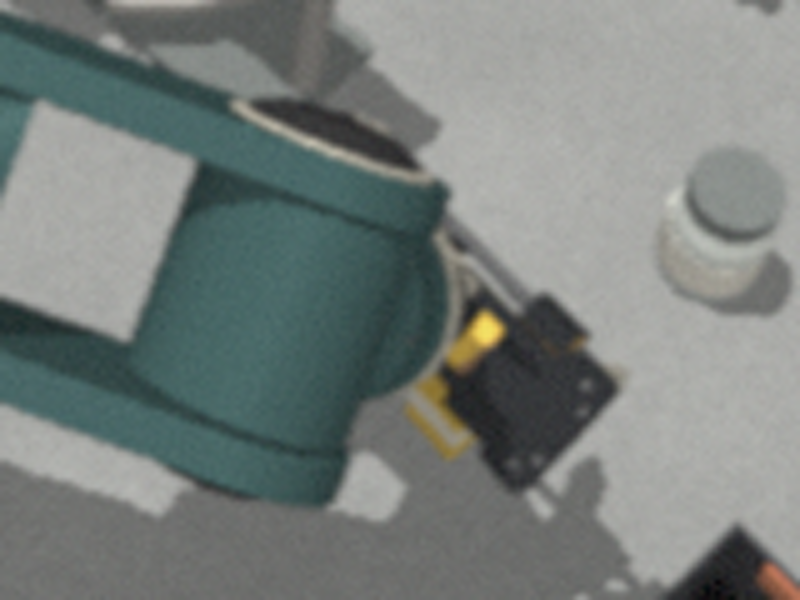

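View pics/w10.png

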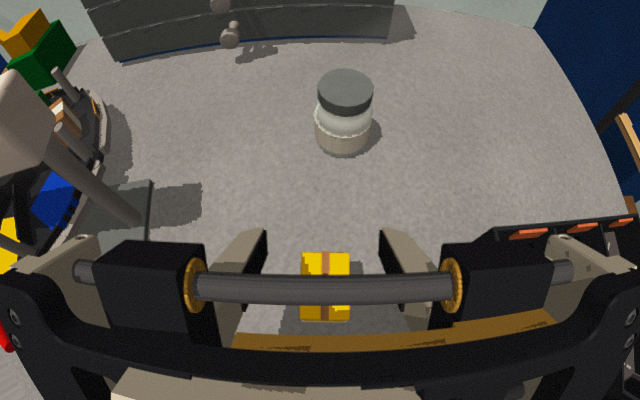

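The wrist view shows the carton (columns 300–350) centred between the fingers (252 and 395) and square to them. I'll lower and grip.

step_arm(plan=[[[-0.2,-0.1,-4],[0,0,0],70],[[-0.2,-0.1,-3.6],[0,0,0],70],[[0,0,0],[0,0,0],70]])

```text
time: 15.72
eef_pos: [0.4667, -0.3714, 0.0528]
ee_rot: [[0.775, -0.032, 0.631], [-0.014, -0.999, -0.033], [0.632, 0.017, -0.775]]
force: [0.5, -0.1, 0.6]
grip_width: 0.7
```

```bash
python3 -c "
from st import *
o=st()
g=o['eef_pos']-.019*o['ee_rot'][:,2];print('grasp',g, np.array([.451,-.3675])-g[:2])
cv2.imwrite('pics/w11.png',env.camera('wrist')['image'][:,:,::-1])
a=env.camera('scene')['image'][120:220,200:330,::-1]; cv2.imwrite('pics/s11.png',cv2.resize(a,(780,600),interpolation=cv2.INTER_CUBIC))
"
```

```text
t 15.72 p [ 466.7 -371.4   52.8] yaw y -91.8 z [ 0.631 -0.033 -0.775] F [ 0.5 -0.1  0.6] w 65.1 j [-0.97 -0.21  2.15  0.71  0.88  0.25]
grasp [ 0.45471218 -0.37078451  0.06756642] [-0.00371218  0.00328451]
```

View pics/w11.png

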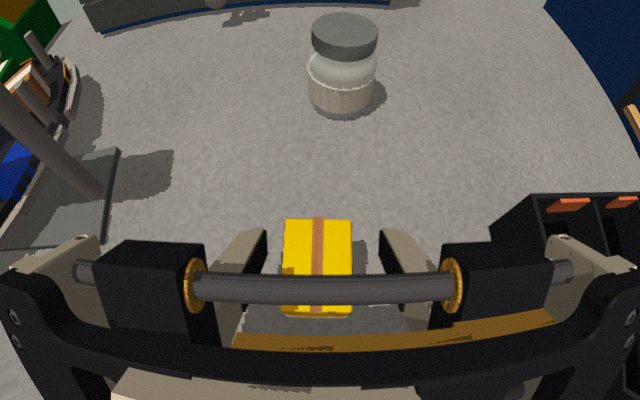

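View pics/s11.png

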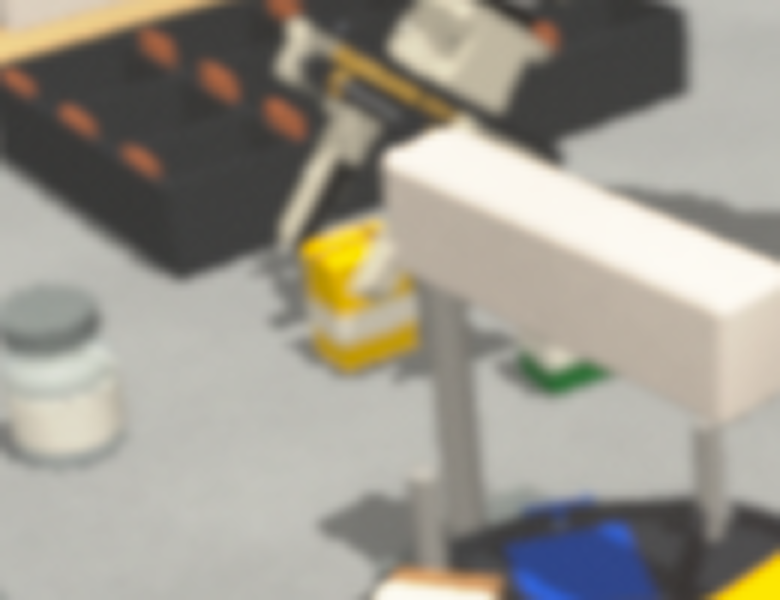

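```bash
python3 -c "
from h import *
c=cams()
for p,z in (((180,275),0),((180,180),.06),((690,95),0)):
  print(onz(c['scene'],(200+p[0]/6,120+p[1]/6),z))
"
```

```text
[ 0.48872442 -0.51798128  0.        ]
[ 0.47616426 -0.52155679  0.06      ]
[ 0.07659487 -0.50638281  0.        ]
```

step_arm(plan=[[[-0.2,0.3,-0.7],[1,0,0],70],[[-0.1,0,-0.5],[0,0,0],70],[[0,0,0],[0,0,0],70]])

```text
time: 16.3
eef_pos: [0.4647, -0.3698, 0.0452]
ee_rot: [[0.772, -0.032, 0.634], [-0.022, -0.999, -0.023], [0.635, 0.004, -0.773]]
force: [0.9, 0.6, -0.5]
grip_width: 0.703
```

```bash
python3 -c "
from st import *
o=st();print(o['ee_rot'].round(3))
g=o['eef_pos']-.019*o['ee_rot'][:,2];print('grasp',g, np.array([.451,-.3675])-g[:2])
"
```

```text
t 16.3 p [ 464.7 -369.8   45.2] yaw y -91.8 z [ 0.634 -0.023 -0.773] F [ 0.9  0.6 -0.5] w 65.3 j [-0.98 -0.2   2.16  0.73  0.88  0.23]
[[ 0.772 -0.032  0.634]
 [-0.022 -0.999 -0.023]
 [ 0.635  0.004 -0.773]]
grasp [ 0.45262971 -0.36937793  0.05989708] [-0.00162971  0.00187793]
```

step_arm(plan=[[[-0.1,0.1,-0.7],[0,0,0],70],[[0,0,0],[0,0,0],70],[[0,0,0],[0,0,0],30],[[0,0,0],[0,0,0],0],[[0,0,0],[0,0,0],0],[[0,0,0],[0,0,0],0]])

```text
time: 17.05
eef_pos: [0.4636, -0.3688, 0.0378]
ee_rot: [[0.772, -0.032, 0.634], [-0.022, -0.999, -0.023], [0.635, 0.004, -0.773]]
force: [0.6, -0.5, -1.3]
grip_width: 0.389
```

```bash
python3 -c "
from st import *
o=st();print(o['ee_rot'].round(3))
g=o['eef_pos']-.019*o['ee_rot'][:,2];print('grasp',g)
cv2.imwrite('pics/w12.png',env.camera('wrist')['image'][:,:,::-1])
"
```

```text
t 17.05 p [ 463.6 -368.8   37.8] yaw y -91.8 z [ 0.634 -0.023 -0.773] F [ 0.6 -0.5 -1.3] w 36.2 j [-0.98 -0.19  2.16  0.74  0.87  0.21]
[[ 0.772 -0.032  0.634]
 [-0.022 -0.999 -0.023]
 [ 0.635  0.004 -0.773]]
grasp [ 0.45156062 -0.36833012  0.05243623]
```

View pics/w12.png

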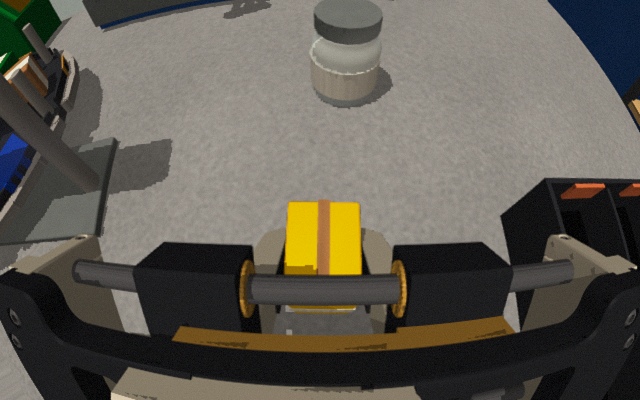

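The carton is gripped at a width of 36.2 mm. I'll lift and carry it along the robot side of the lamp.

step_arm(plan=[[[0,0,2],[0,0,0],0],[[-0.5,0,3.5],[0,0,0],0],[[-1.2,0,3.5],[0,0,0],0],[[-1.2,2,3.5],[0,0,0],0],[[-1.2,4,0],[0,0,1],0],[[0,4.5,0],[0,0,1],0],[[0,0,0],[0,0,0],0]])

```text
time: 17.98
eef_pos: [0.42, -0.261, 0.1753]
ee_rot: [[0.772, 0.001, 0.635], [0.007, -1.0, -0.006], [0.635, 0.009, -0.772]]
force: [-0.1, 0.9, -1.7]
grip_width: 0.388
```

```bash
cat > tgt.py <<'E'
from st import *
from scipy.spatial.transform import Rotation as Ro
Rp=np.array([[.772,-.032,.634],[-.022,-.999,-.023],[.635,.004,-.773]])
def d(target=None,yaw=7.4):
    o=st();Rt=Ro.from_euler('z',yaw,degrees=True).as_matrix()@Rp
    print('turn to do',np.degrees((Ro.from_matrix(Rt)*Ro.from_matrix(o['ee_rot']).inv()).as_rotvec()).round(2))
    g=o['eef_pos']-.019*o['ee_rot'][:,2]
    cen=np.array([.5778,.0408]);y=np.radians(5.6);R=np.array([[np.cos(y),-np.sin(y)],[np.sin(y),np.cos(y)]])
    print('grasp world',g.round(4),'fixture',(R.T@(g[:2]-cen)*1000).round(1),'bottom z mm',round(g[2]*1000-52.4,1))
    if target is not None: print('shift cm to fixture',target,((cen+R@np.array(target)/1000-g[:2])*100).round(2))
    return o
E
python3 -c "
from tgt import *
d((-165,0))"
```

```text
t 17.98 p [ 420.  -261.   175.3] yaw y -89.9 z [ 0.635 -0.006 -0.772] F [-0.1  0.9 -1.7] w 36.1 j [-0.92 -0.64  2.24  0.58  1.15  0.51]
turn to do [0.28 0.06 5.51]
grasp world [ 0.4079 -0.2609  0.1899] fixture [-198.5 -283.7] bottom z mm 137.5
shift cm to fixture (-165, 0) [ 0.56 28.56]
```

step_arm(plan=[[[0,5,0],[0,0,1],0],[[0,4,-2],[0,0,1],0],[[0,4,-2.5],[0,0,1],0],[[0,0,0],[0,0,0],0]])

```text
time: 18.48
eef_pos: [0.4317, -0.137, 0.1302]
ee_rot: [[0.775, 0.055, 0.63], [0.046, -0.998, 0.031], [0.63, 0.005, -0.776]]
force: [0.4, -0.2, -1.7]
grip_width: 0.391
```

```bash
python3 -c "
from tgt import *
d((-180,0))"
```

```text
t 18.48 p [ 431.7 -137.   130.2] yaw y -86.8 z [ 0.63   0.031 -0.776] F [ 0.4 -0.2 -1.7] w 36.3 j [-0.64 -0.83  2.4   0.48  1.06  0.75]
turn to do [ 0.09 -0.32  2.41]
grasp world [ 0.4197 -0.1376  0.145 ] fixture [-174.7 -162.1] bottom z mm 92.6
shift cm to fixture (-180, 0) [-2.11 16.09]
```

j2 has reached its limit at this lean and radius. I'll lean less while carrying and restore the lean at the loading point.

step_arm(plan=[[[0.3,0,0],[0,7,0],0],[[0,0,0],[0,7,0],0],[[0,0,0],[0,0,0],0]])

```text
time: 18.85
eef_pos: [0.4353, -0.1399, 0.1345]
ee_rot: [[0.906, 0.051, 0.421], [0.044, -0.999, 0.026], [0.422, -0.005, -0.907]]
force: [0.7, 0.0, -2.6]
grip_width: 0.39
```

```bash
python3 -c "
from tgt import *
d((-180,0))"
```

```text
t 18.85 p [ 435.3 -139.9  134.5] yaw y -87.1 z [ 0.421  0.026 -0.907] F [ 0.7  0.  -2.6] w 36.3 j [-0.52 -0.65  2.24  0.25  1.19  0.95]
turn to do [  0.55 -14.47   2.61]
grasp world [ 0.4273 -0.1404  0.1518] fixture [-167.4 -165.7] bottom z mm 99.4
shift cm to fixture (-180, 0) [-2.87 16.37]
```

step_arm(plan=[[[-1,2,0],[0,5,1],0],[[-1,4,0],[0,5,1],0],[[-0.5,4,0],[0,0,0.6],0],[[0,4,0],[0,0,0],0],[[0,0,0],[0,0,0],0]])

```text
time: 19.48
eef_pos: [0.409, 0.0008, 0.1367]
ee_rot: [[0.96, 0.091, 0.263], [0.082, -0.996, 0.045], [0.266, -0.022, -0.964]]
force: [0.0, 0.2, -1.1]
grip_width: 0.384
```

```bash
python3 -c "
from tgt import *
d((-170,0))"
```

```text
t 19.48 p [409.    0.8 136.7] yaw y -84.8 z [ 0.263  0.045 -0.964] F [ 0.   0.2 -1.1] w 35.7 j [-0.12 -0.69  2.23  0.08  1.34  1.36]
turn to do [  0.82 -23.99   0.16]
grasp world [ 4.040e-01 -1.000e-04  1.551e-01] fixture [-176.9  -23.7] bottom z mm 102.7
shift cm to fixture (-170, 0) [0.46 2.43]
```

step_arm(plan=[[[0.5,2.6,0],[0.4,0,0],0],[[1.2,0,0],[0.4,-4,0],0],[[0.6,0.1,0],[0,-4,0],0],[[0.6,0.1,0],[0,-4,0],0],[[0,0,0],[0,0,0],0]])

```text
time: 20.1
eef_pos: [0.4392, 0.0246, 0.1383]
ee_rot: [[0.877, 0.091, 0.471], [0.072, -0.996, 0.06], [0.474, -0.019, -0.88]]
force: [-1.2, -0.1, -1.5]
grip_width: 0.386
```

```bash
python3 -c "
from tgt import *
d((-135,0))"
```

```text
t 20.1 p [439.2  24.6 138.3] yaw y -84.7 z [ 0.471  0.06  -0.88 ] F [-1.2 -0.1 -1.5] w 35.9 j [-0.06 -0.79  2.32  0.1   1.13  1.4 ]
turn to do [ -0.25 -11.14   0.24]
grasp world [0.4303 0.0234 0.155 ] fixture [-148.5   -2.9] bottom z mm 102.6
shift cm to fixture (-135, 0) [1.32 0.42]
```

step_arm(plan=[[[1.0,0.3,-1.2],[0,0,0],0],[[1.0,0.1,-1.0],[0,-3,0],0],[[0,0,0],[0,0,0],0]])

```text
time: 20.48
eef_pos: [0.4597, 0.0258, 0.1171]
ee_rot: [[0.852, 0.089, 0.517], [0.068, -0.996, 0.059], [0.52, -0.015, -0.854]]
force: [-1.0, 0.3, -0.7]
grip_width: 0.387
```

```bash
python3 -c "
from tgt import *
d((-115,0))"
```

```text
t 20.48 p [459.7  25.8 117.1] yaw y -84.9 z [ 0.517  0.059 -0.854] F [-1.   0.3 -0.7] w 36.0 j [-0.06 -0.76  2.35  0.1   1.01  1.4 ]
turn to do [-0.31 -8.14  0.45]
grasp world [0.4499 0.0247 0.1333] fixture [-128.9   -3.5] bottom z mm 80.9
shift cm to fixture (-115, 0) [1.34 0.49]
```

step_arm(plan=[[[0.7,0.3,-0.5],[0,-3,0],0],[[0.7,0.2,-0.5],[0,-3,0],0],[[0.2,0,0],[-0.3,-2,0.4],0],[[0,0,0],[0,0,0],0]])

```text
time: 20.98
eef_pos: [0.4761, 0.0288, 0.1099]
ee_rot: [[0.77, 0.095, 0.631], [0.075, -0.996, 0.057], [0.633, 0.003, -0.774]]
force: [-0.1, -1.4, 0.0]
grip_width: 0.388
```

```bash
python3 -c "
from tgt import *
d((-104,0))
c=cams()
a=c['scene']['image'][130:250,250:410,::-1]; cv2.imwrite('pics/s13.png',cv2.resize(a,(800,600),interpolation=cv2.INTER_CUBIC))
a=c['side']['image'][135:275,220:400,::-1]; cv2.imwrite('pics/d13.png',cv2.resize(a,(756,588),interpolation=cv2.INTER_CUBIC))
cv2.imwrite('pics/w13.png',env.camera('wrist')['image'][:,:,::-1])
"
```

```text
t 20.98 p [476.1  28.8 109.9] yaw y -84.6 z [ 0.631  0.057 -0.774] F [-0.1 -1.4  0. ] w 36.0 j [-0.05 -0.8   2.43  0.12  0.84  1.38]
turn to do [-0.02 -0.11  0.15]
grasp world [0.4642 0.0277 0.1246] fixture [-114.4   -1.9] bottom z mm 72.2
shift cm to fixture (-104, 0) [1.01 0.29]
```

View pics/s13.png

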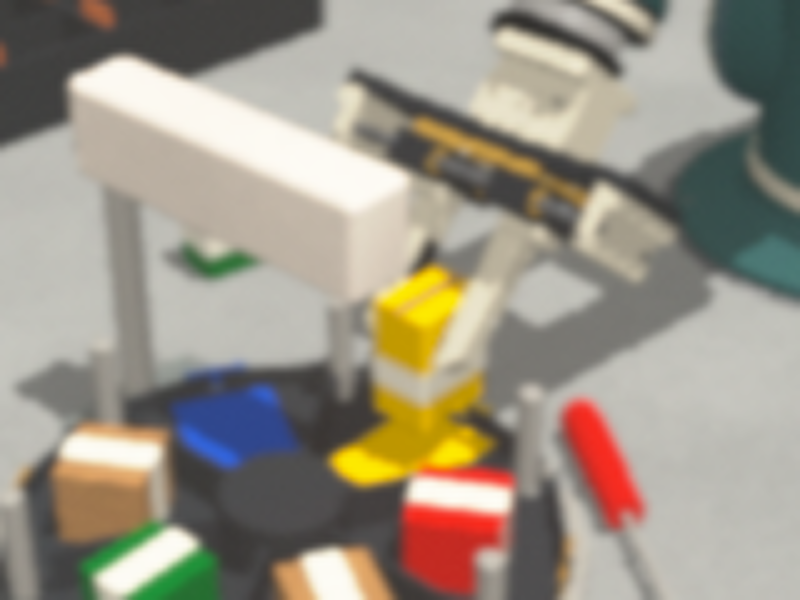

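View pics/w13.png

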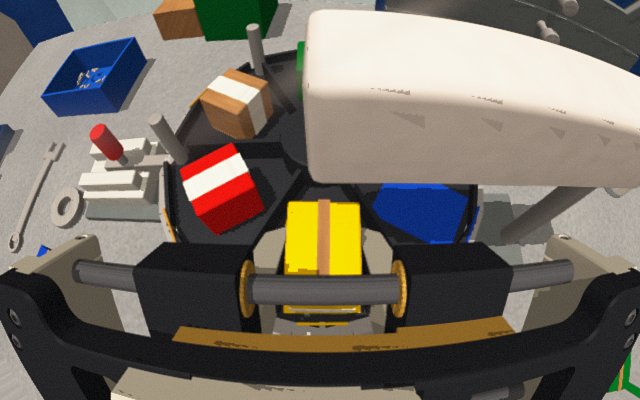

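The carton hangs upright over the yellow liner and clear of the lamp, the posts and the hub. I'll lower it.

step_arm(plan=[[[0.8,0.25,-0.7],[0,0,0],0],[[0,0,-0.8],[0,0,0],0],[[0,0,-0.6],[0,0,0],0],[[0,0,0],[0,0,0],0]])

```text
time: 21.62
eef_pos: [0.4849, 0.0318, 0.0873]
ee_rot: [[0.771, 0.095, 0.629], [0.075, -0.995, 0.058], [0.632, 0.003, -0.775]]
force: [0.2, 1.1, -1.4]
grip_width: 0.382
```

```bash
python3 -c "
from tgt import *
d((-104,0))"
```

```text
t 21.62 p [484.9  31.8  87.3] yaw y -84.6 z [ 0.629  0.058 -0.775] F [ 0.2  1.1 -1.4] w 35.5 j [-0.04 -0.75  2.44  0.12  0.78  1.38]
turn to do [-0.03 -0.22  0.14]
grasp world [0.473  0.0307 0.1021] fixture [-1.053e+02  1.000e-01] bottom z mm 49.7
shift cm to fixture (-104, 0) [ 0.13 -0.  ]
```

step_arm(plan=[[[0,0,-0.3],[0,0,0],0],[[0,0,-0.1],[0,0,0],0]])

```text
time: 21.88
eef_pos: [0.4849, 0.0317, 0.0833]
ee_rot: [[0.771, 0.095, 0.629], [0.075, -0.996, 0.058], [0.632, 0.003, -0.775]]
force: [-0.0, 0.6, -1.1]
grip_width: 0.388
```

```bash
python3 -c "
from tgt import *
d((-104,0))"
```

```text
t 21.88 p [484.9  31.7  83.3] yaw y -84.6 z [ 0.629  0.058 -0.775] F [-0.   0.6 -1.1] w 36.1 j [-0.04 -0.74  2.44  0.12  0.77  1.38]
turn to do [-0.03 -0.2   0.14]
grasp world [0.473  0.0306 0.098 ] fixture [-1.053e+02  1.000e-01] bottom z mm 45.6
shift cm to fixture (-104, 0) [0.13 0.  ]
```

step_arm(plan=[[[0,0,-0.1],[0,0,0],0],[[0,0,0],[0,0,0],0]])

```text
time: 22.12
eef_pos: [0.4852, 0.0317, 0.0828]
ee_rot: [[0.771, 0.095, 0.63], [0.075, -0.996, 0.058], [0.633, 0.003, -0.774]]
force: [0.6, 0.3, -1.1]
grip_width: 0.387
```

step_arm(plan=[[[0,0,-0.1],[0,0,0],0],[[0,0,0],[0,0,0],0]])

```text
time: 22.38
eef_pos: [0.4856, 0.0317, 0.0828]
ee_rot: [[0.77, 0.095, 0.632], [0.075, -0.996, 0.058], [0.634, 0.003, -0.773]]
force: [-0.8, -0.7, -2.4]
grip_width: 0.384
```

Bottom height reads about 45 mm, which is the floor. I'll release, opening only partway because of the posts.

step_arm(plan=[[[0,0,0],[0,0,0],42],[[0,0,0],[0,0,0],48],[[0,0,0],[0,0,0],55],[[0,0,0],[0,0,0],55]])

```text
time: 22.88
eef_pos: [0.4856, 0.0317, 0.0828]
ee_rot: [[0.769, 0.095, 0.632], [0.075, -0.996, 0.057], [0.634, 0.003, -0.773]]
force: [0.0, 0.7, -0.1]
grip_width: 0.55
```

```bash
python3 -c "
from tgt import *
d((-104,0))
c=cams()
a=c['scene']['image'][130:250,250:410,::-1]; cv2.imwrite('pics/s14.png',cv2.resize(a,(800,600),interpolation=cv2.INTER_CUBIC))
cv2.imwrite('pics/w14.png',env.camera('wrist')['image'][:,:,::-1])
"
```

```text
t 22.88 p [485.6  31.7  82.8] yaw y -84.6 z [ 0.632  0.057 -0.773] F [ 0.   0.7 -0.1] w 51.1 j [-0.04 -0.74  2.44  0.12  0.76  1.38]
turn to do [-0.03 -0.04  0.15]
grasp world [0.4736 0.0306 0.0975] fixture [-104.7    0. ] bottom z mm 45.1
shift cm to fixture (-104, 0) [0.07 0.01]
```

View pics/s14.png

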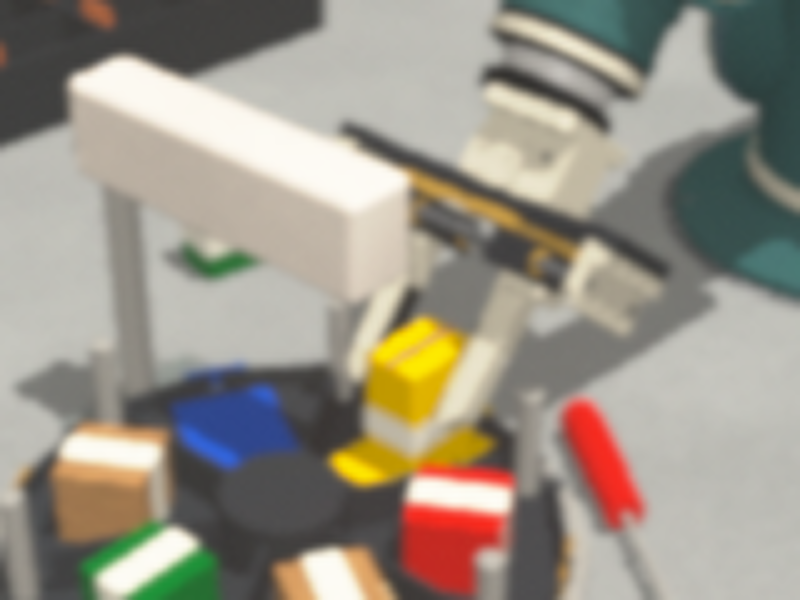

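View pics/w14.png

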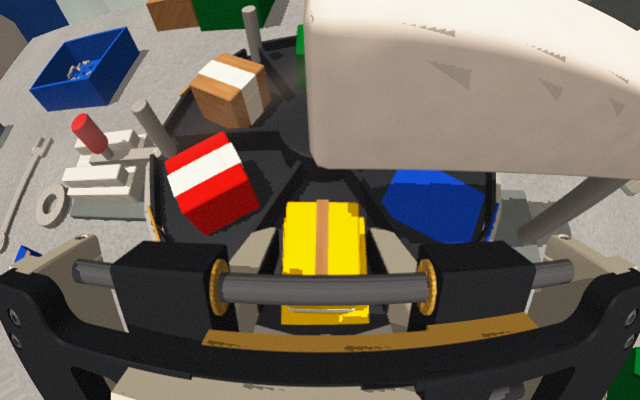

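The carton stands upright and free between the open fingers. I'll back out along -x, reducing the lean as I go.

step_arm(plan=[[[-0.6,-0.06,0.6],[0,0,0],55],[[-0.8,-0.08,0.5],[0,2,0],55],[[-1,-0.1,0.5],[0,3,0],55],[[0,0,0],[0,0,0],55]])

```text
time: 23.52
eef_pos: [0.4601, 0.0291, 0.1004]
ee_rot: [[0.823, 0.094, 0.561], [0.075, -0.996, 0.057], [0.564, -0.005, -0.826]]
force: [0.5, -0.5, 0.1]
grip_width: 0.548
```

```bash
python3 -c "
from tgt import *
d((-104,0))
"
```

```text
t 23.52 p [460.1  29.1 100.4] yaw y -84.6 z [ 0.561  0.057 -0.826] F [ 0.5 -0.5  0.1] w 51.0 j [-0.05 -0.79  2.41  0.1   0.93  1.39]
turn to do [-0.02 -5.12  0.15]
grasp world [0.4494 0.028  0.1161] fixture [-129.    -0.2] bottom z mm 63.7
shift cm to fixture (-104, 0) [2.49 0.26]
```

step_arm(plan=[[[-0.8,-0.08,0.2],[0,4,0],55],[[-1,-0.1,0.2],[0,4,0],55],[[-1.2,-0.1,0.2],[0,4,0],55],[[-1.2,-0.1,0.2],[0,4,0],55],[[-1.2,-0.1,0.2],[0,4,0],55],[[0,0,0],[0,0,0],55]])

```text
time: 24.28
eef_pos: [0.4046, 0.0244, 0.1092]
ee_rot: [[0.967, 0.087, 0.241], [0.075, -0.995, 0.058], [0.245, -0.038, -0.969]]
force: [-0.4, -0.2, -0.5]
grip_width: 0.553
```

```bash
python3 -c "
from tgt import *
d((-104,0))
c=cams()
a=c['scene']['image'][150:325,230:450,::-1]; cv2.imwrite('pics/s15.png',cv2.resize(a,(750,597),interpolation=cv2.INTER_CUBIC))
a=c['side']['image'][135:335,220:460,::-1]; cv2.imwrite('pics/d15.png',cv2.resize(a,(720,600),interpolation=cv2.INTER_CUBIC))
cv2.imwrite('pics/w15.png',env.camera('wrist')['image'][:,:,::-1])
"
```

```text
t 24.27 p [404.6  24.4 109.2] yaw y -85.0 z [ 0.241  0.058 -0.969] F [-0.4 -0.2 -0.5] w 51.4 j [-0.06 -0.68  2.27  0.07  1.31  1.42]
turn to do [-1.000e-02 -2.533e+01  1.400e-01]
grasp world [0.4    0.0233 0.1276] fixture [-1.787e+02 -1.000e-01] bottom z mm 75.2
shift cm to fixture (-104, 0) [7.43 0.73]
```

View pics/s15.png

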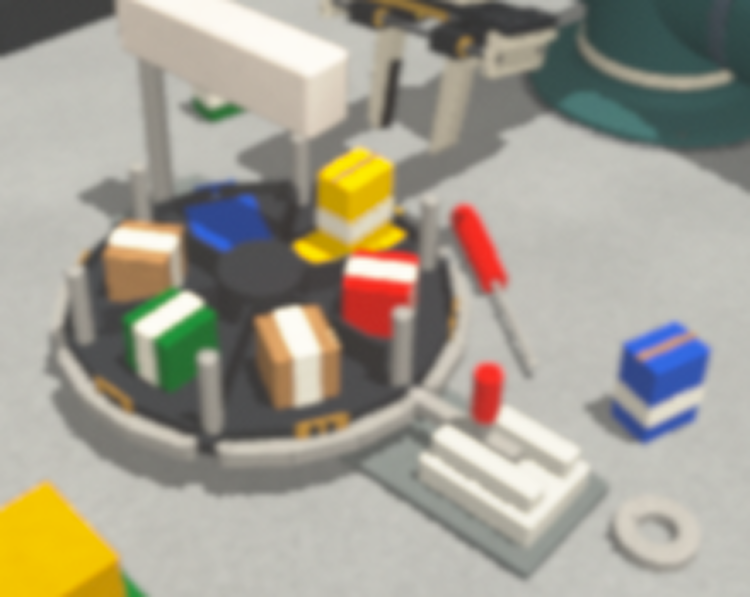

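View pics/d15.png

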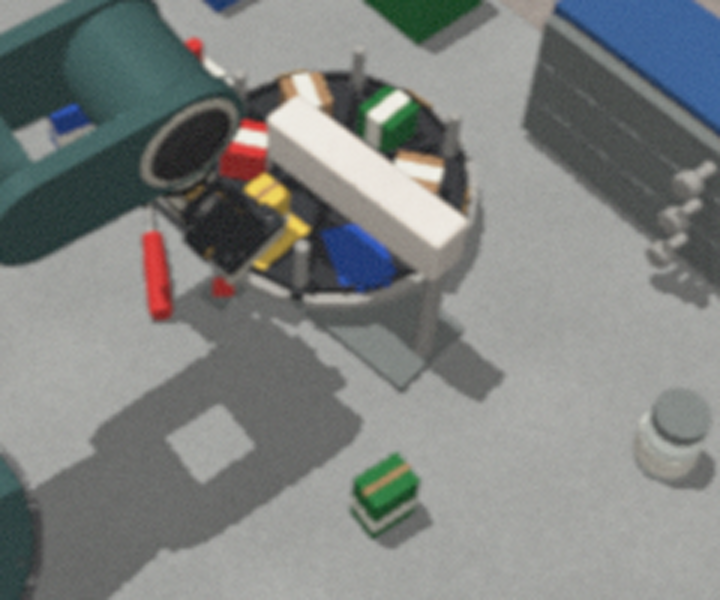

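View pics/w15.png

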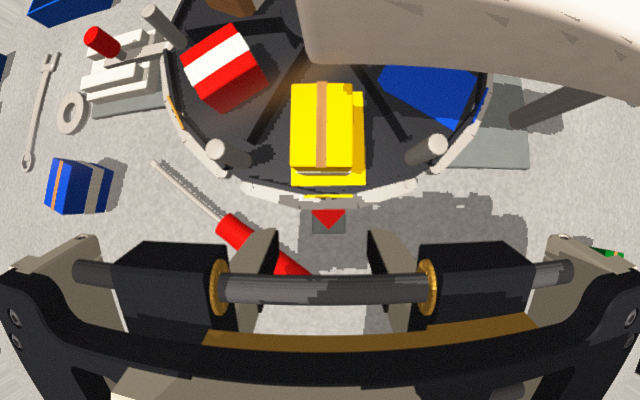

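The carton stands upright on the yellow liner, in line with the red diamond. The bolt is at its home position and the fingers are clear. I'll do one numeric check, then hand in.

```bash
python3 -c "
from tgt import *
c=env.camera('scene')
cen=np.array([.5778,.0408]);y=np.radians(5.6);R=np.array([[np.cos(y),-np.sin(y)],[np.sin(y),np.cos(y)]])
q=cen+R@np.array([-.1047,0]);print('pred carton top crop',((proj(c,[*q,.115])-[230,150])*3.409).round(),'bottom',((proj(c,[*q,.045])-[230,150])*3.409).round())
p=onz(c,(230+356/3.409,150+168/3.411),.115);print('seen top centre fixture mm',R.T@(p[:2]-cen)*1000)
env.hand_in();st()"
```

```text
pred carton top crop [353. 165.] bottom [352. 236.]
seen top centre fixture mm [-103.36381253    4.73452766]
the job is handed in; nothing more can be done
the job is handed in; nothing more can be done
```

I carried out the whole task and handed the job in at about 24.3 s of the 72 s allowed. The hand-in gives no verdict, so the results below are from my own checks.

**What I did**
- **Carousel:** I gripped one steel post and turned the carousel about 84° clockwise, until the yellow bay faced the red mark.
- **Bolt:** I gripped the red knob and slid it in small steps. It met only about 2–3 N until it reached a firm stop after 31 mm, at y ≈ 207 mm in the fixture frame, and the reading peaked at about 13 N there.
- **Carton:** I picked up the yellow carton with the hand leaning about 39°. I lowered it under the lamp onto the yellow bay's floor, released it and backed out.

**Last checks**
- **Bolt and bay:** In the last pictures the knob was exactly where I predicted home to be, and the bay was in line with the red diamond.
- **Carton position:** The carton looked upright and free. I measured its middle at about (-103, +5) mm in the fixture frame, against (-100, 0) for the bay's middle and 30 mm allowed. The 5 mm sideways offset is about the same as the scene camera's own bias.
- **Carton height:** At release I worked out its underside to be at 45.1 mm, against 45 mm for the bay floor. The downward force did not clearly show it touching the floor; the hand just stopped going down.
- **Other objects:** The green and blue cartons, screwdriver, washer and jar looked unmoved in the last pictures. I judged this by eye and did not measure it. Only the wrist picture showed the wrench.

**Deviations**
- **Joint limit:** Joint 2 came up to its -0.83 limit while I was carrying the carton, and it kept the hand slightly off the commanded path. I leaned the hand less for the rest of that move, then restored the lean at the loading point.
- **First grip:** Closing on the post moved the carousel about 2° by itself, which I allowed for.

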